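# Zero the bench comparator on the master bar, then swap in the spacer

### The arm

A 6-joint arm with a two-finger parallel gripper is mounted at the origin on the work surface. World frame = base frame: x ahead of the robot, y to its left, z up, the work surface at z = 0. Lengths are in m, angles in rad, forces in N, time in s.
With the tool pointing down it reaches from about 0.225 to 0.875 m from the base axis. Payload 3.4 kg.
Tool frame: the origin (TCP) lies at the very end of the fingers, on their centre line; the grasp point (between the pads) lies 19 mm behind it; z points along the fingers, x is the direction in which the jaws open and shut, and the axes are right-handed (so a half turn about z gives the same grasp; the last joint's range is limited). The gripper opens to 85 mm and grips with 20 to 120 N. Pads are 22 mm wide; open, the fingers measure 114 mm over their backs; the gripper's body (76 mm by 85 mm) begins 54 mm behind the grasp point. The pads swing forward as they close: fully open they stand 13 mm farther back than shut.
Start: joints at [-1.449, 0.276, 1.505, -0, 1.361, -0.121], TCP at [0.138, -0.558, 0.231] pointing down, gripper open.
Joint ranges: [-2.89, 2.89], [-0.75, 2.08], [0.22, 2.7], [-1.18, 4.32], [0.11, 2.71], [-2.7, 2.7]. Speed limits (rad/s): [2.57, 2.57, 3.14, 3.14, 3.14, 3.14].

### API

Orientations are given as a unit quaternion [w, x, y, z].
In Python, from rig import manip gives the robot as it stands.
- The arm moves only by the tool send_rows, never from a script. Its argument "increments" is a list of rows, each a list of 5 numbers: the opening, from 0 (shut) to 1 (fully open), then the shift along the tool's x, y, z in m, then the turn about the tool's z in rad. A call has 1 to 8 rows; each row shifts and turns the commanded pose from where the row before left it, along the tool's axes as they then stand; what a row does not reach is not made up. A row lasts 1/8 s, in which the tool goes at most 62.5 mm and 10.7 degrees, less where a joint would pass 70% of its speed; a pose out of reach is approached as far as the arm can. A call is refused whole if a number of a shift passes 0.0625 or a number of a turn 0.188, either way. A call with a gripper value outside its range is refused whole. The fingers move at their own pace and stop on an object; "squeeze" is the grip in N (left out, the last holds). Time passes only in rows, so rows that do not move let the fingers close. It gives the time, the measured TCP pose, the force and the opening at its end, in the units of the state.
- manip.get_state(): the state, without advancing time (a new reading comes with each control period).
- manip.get_image(name): name is "scene" or "top" or "wrist"; returns the picture (384x512x3 uint8, red, green, blue); there is no depth.
- manip.calibration(name): a dict with "fx", "fy", "cx", "cy" (pixels), "camera_from_world" (4x4, takes a point from world to camera coordinates). Camera axes: x right, y up, looking along -z (the intrinsics and any distortion apply to the point x, -y, -z); pixel columns grow to the right and rows downward; lengths in m; the calibration is good to about 2 mm. The wrist camera is an equidistant fisheye: a pixel r from the principal point sees the ray r / f radians off the axis. A picture is of the moment at which its call begins: read the wrist's pose just before it. calibration takes no time and is no camera call; for the wrist camera it gives the pose at the moment of the call.
- manip.sign_off(): hands the job in, once; it reports no verdict.
The state is a dict: "clock": time; "qpos": joint angles; "qd": joint speeds; "effort": joint torques, N m; "position": TCP position; "ee_rot": TCP orientation; "contact_force": force on the tool from outside, world axes, zero at the start; "moment": the same for the moment, N m; "width": finger opening in m.
Only numpy, scipy, OpenCV 4.12 (cv2) and the standard library are available. Lean on these libraries where they do the work, as an engineer would, in place of code of your own. Each camera call takes 0.05 s, during which the arm holds its last target.

### The job

Lower the comparator's head onto the master bar, which already lies under it, until the dial needle points at the long zero mark, and let go of the head. Then draw the master bar straight out from under the sprung foot and lay it flat on the cork pad, and slide the notched spacer bar along the anvil, ramped nose first, under the foot until it is fully home against the stop screw. Feel your way: never ram a bar against the comparator or drive the needle past its scale, leave the head as zeroed, let go of everything at the end, and leave the other things on the bench alone.

Things in the scene. Friction and masses are not known exactly. Their poses are not given: they have to be found in the camera images.
- anvil (a point): Point on the flat steel top of the anvil (26 mm above the bench), straight below the spindle. x axis: the way a bar slides in (from the open end to the column); y across, z up. Rails 10 mm high, 30 mm apart, run from x = -30 to +30 mm, with flared mouths out to -50 mm. The anvil's front edge is at -50 mm; a tongue level with it, 20 mm wide, runs on to -88 mm.
- stand: The whole comparator, fixed to the bench: grey base plate 20 mm high (x = -50 to +150, y = -65 to +65 mm), anvil, rails, column (28 mm thick, 265 mm high, at x = 94 mm), backstop, head and dial. Origin on the bench straight below the spindle; axes as anvil.
- backstop: Fixed dark steel block at the inner end of the channel; origin at the centre of its underside, on the base plate. From it a brass stop screw (head 18 mm across, axis 12 mm above the anvil) points at the incoming bar; its tip is between x = 32 and 42 mm of anvil. How far it is screwed out differs each time and is not measured: find it by touch.
- knob_top (a point): Top centre of the black round knob (30 mm across, 24 mm high) on the comparator head, above the spindle; moves with the head. Press or grip the knob to move the head: it slides up and down on the column, holds by friction of 12 N (damping 60 N per m/s, weight 5 N), and stays where left. Head block: 34 to 74 mm below here, x = -17 to +118, y = -21 to +21 mm.
- spindle_guide (a point): Lower end of the spindle's guide tube (21 mm across), 92 mm below knob_top, moves with the head. From it hangs the sprung spindle (12 mm) ending in a small roller foot (14 mm across, rolls along x); free, its lowest point is 44 to 54 mm below here: it is screwed out differently each time, not measured. Pressing it up takes 2 N at first, 3 N at 8 mm; end of travel 17 mm. At the start it is clear above the master.
- dial (a point): Centre of the dial's face, which looks up, on the head's +y side: round, 62 mm across, 50 mm below knob_top, at x = 52, y = 66 mm from the spindle; moves with the head. The zero mark is the long thick tick on its +x side.
- needle (a joint): Dial needle, rad, turning clockwise from above: 0 with the foot free, 0.2 rad more for each mm that the foot is pressed up. At the long zero mark it reads 1.6 (foot pressed up 8 mm; needle points along +x of anvil). Ticks are 0.3 rad apart, the last at 3.4 rad; above 3.0 is past the safe range.
- master_center (a point): Centre (half-way up) of the master bar: plain steel, no notch, 140 (x) x 26 (y) x 34 (z) mm, 0.3 kg. Its +x end is a ramped nose: the top slopes over the last 22 mm down to 21 mm height. At the start it lies on the anvil between the rails, nose inward; its -x end sticks out of the open end, to be gripped from above (50 mm behind the centre is clear of the head).
- spacer_center (a point): Centre (half-way up) of the spacer bar: steel, 140 (x) x 26 (y) x 36 (z) mm, 2 mm higher than the master, 0.2 to 0.4 kg, with a notch across its top (23 mm long, 12 mm deep, near the middle). Its +x end is a ramped nose: the top slopes over the last 22 mm down to 23 mm. Starts flat on the bench. Pushing the ramp under the foot takes 3 to 8 N. Grip it 50 mm behind the centre.
- pad: Cork pad, 200 x 100 x 5 mm, lying fixed on the bench; origin at the centre of its underside, x along its length. The master bar goes on it.
- offcut: Bystander: short plain steel bar end 75 x 26 x 30 mm, no ramp. Origin at the centre of its underside.
- jar: Bystander: glass jar with white cap, 72 mm across, 100 mm high. Origin at the centre of its underside.
- pipe: Bystander: short upright piece of sheet-metal pipe, 90 mm across, 90 mm high. Origin at the centre of its underside.
- wrench: Bystander: wrench, 170 mm long, lying on the bench.
- can: Bystander: bare metal can, 68 mm across, 90 mm high. Origin at the centre of its underside.
- rivets: Bystander: low open steel tray 110 x 90 x 35 mm. Origin at the centre of its underside.
There are look-alikes about, which are no part of the job. Leave any blue, turquoise or yellow look-alike of the part that bears spacer_center alone.

How it is judged:
By the outcome, as a careful person would: the job done as asked, in the order asked, and still so for the second after the job is handed in, with the robot touching nothing.
It also fails if it takes over 72 s, if anything falls off the work surface, if the arm or the gripper's body presses on something with over 40 N, if the wrist force passes 120 N, or if a joint passes its speed limit or range.

## Working session

There is one attempt and no reset: what is moved stays moved. The work goes in short steps, Python scripts to look and compute and a tool call to move; the robot and the scene stay as the last step left them, time stands still between calls to the robot, and variables do not carry over. Pictures are saved under pics/ and viewed, and the job is handed in when it is done.

Besides the shell and the picture viewer there is one more tool, called as name(argument=value, ...) on one line, values as JSON. send_rows: Moves the arm, as the interface text tells. Its arguments: {"type":"object","properties":{"increments":{"type":"array","items":{"type":"array","items":{"type":"number"}}},"squeeze":{"type":"number"}},"required":["increments"]}

```bash
mkdir -p pics; ls; cat > h.py <<'E'
import numpy as np, cv2
from rig import manip
def snap(n,f):
    c=manip.calibration(n); im=manip.get_image(n); cv2.imwrite('pics/'+f+'.png',im[:,:,::-1]); return im,c
def proj(c,P,fish=False):
    M=np.array(c['camera_from_world']); p=M[:3,:3]@np.array(P)+M[:3,3]; x,y,z=p[0],-p[1],-p[2]
    if fish:
        r=np.hypot(x,y); t=np.arctan2(r,z); k=t/max(r,1e-9); return c['cx']+c['fx']*x*k, c['cy']+c['fy']*y*k
    return c['cx']+c['fx']*x/z, c['cy']+c['fy']*y/z
def ray(c,u,v,fish=False):
    M=np.array(c['camera_from_world']); R=M[:3,:3]; o=-R.T@M[:3,3]
    a,b=(u-c['cx'])/c['fx'],(v-c['cy'])/c['fy']
    if fish:
        t=np.hypot(a,b); s=np.sin(t)/max(t,1e-9); d=np.array([a*s,-b*s,-np.cos(t)])
    else: d=np.array([a,-b,-1.])
    return o,R.T@d
def onz(c,u,v,z,fish=False):
    o,d=ray(c,u,v,fish); return o+d*(z-o[2])/d[2]
E
python3 - <<'E'
from h import *
print(manip.get_state())
for n in ('scene','top','wrist'):
    im,c=snap(n,n+'0'); print(n,{k:(np.round(np.array(v),4).tolist()) for k,v in c.items() if not isinstance(v,str)})
E
```

```text
pics
{'clock': 0.0, 'qpos': array([-1.44901456e+00,  2.76594165e-01,  1.50614018e+00,  2.31668607e-05,
        1.36068846e+00, -1.21022797e-01]), 'qd': array([ 9.21688200e-05,  1.70653369e-03, -1.53084765e-03,  4.20254062e-04,
        1.50825169e-04, -1.01352081e-03]), 'effort': array([-1.64151159e-03, -4.16775727e+01, -2.45807558e+01, -1.87145524e-04,
        1.11033334e-02,  2.24290687e-06]), 'position': array([ 0.13817048, -0.55760911,  0.23043737]), 'ee_rot': array([-6.54819828e-04,  7.87534164e-01, -6.16270316e-01, -6.39292867e-04]), 'contact_force': array([ 0.32202958, -0.18824034, -0.5463684 ]), 'moment': array([ 0.0297686 , -0.02110082, -0.02399009]), 'width': 0.08570969987339877}
scene {'fx': 462.1455, 'fy': 462.1455, 'cx': 241.3615, 'cy': 192.5831, 'camera_from_world': [[-0.7377, 0.675, -0.013, 0.3168], [-0.4138, -0.4368, 0.7988, 0.0843], [0.5335, 0.5946, 0.6015, -1.6617], [0.0, 0.0, 0.0, 1.0]]}
top {'fx': 487.8487, 'fy': 487.8487, 'cx': 259.4332, 'cy': 194.0673, 'camera_from_world': [[-0.0021, -0.9999, 0.0145, -0.0109], [0.9908, -0.0001, 0.1356, -0.4691], [-0.1356, 0.0147, 0.9907, -1.7233], [0.0, 0.0, 0.0, 1.0]]}
wrist {'fx': 297.3186, 'fy': 297.3186, 'cx': 255.5046, 'cy': 189.0203, 'camera_from_world': [[0.2409, -0.9705, -0.002, -0.5735], [0.9199, 0.229, -0.3182, 0.0416], [0.3093, 0.0749, 0.948, -0.3811], [0.0, 0.0, 0.0, 1.0]]}
```

View pics/scene0.png

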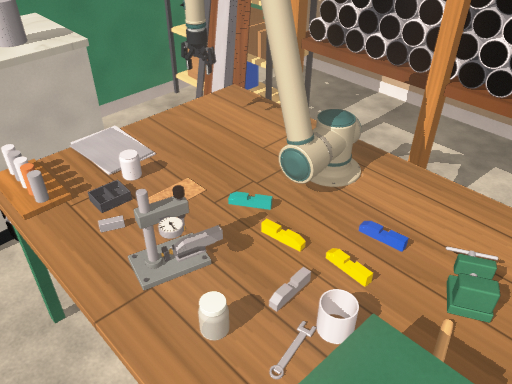

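View pics/top0.png

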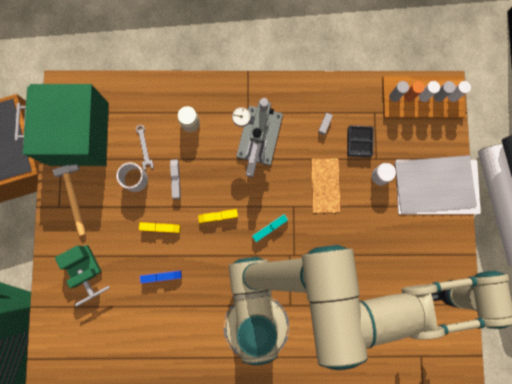

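View pics/wrist0.png

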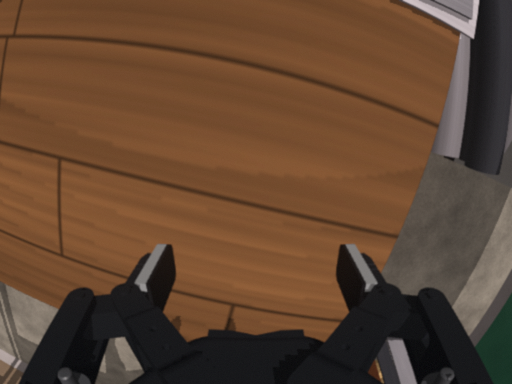

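Candidates for the spacer in the top view: grey (175,178), yellow (160,228) and (218,216), blue (161,277), turquoise (270,228). The offcut is at (325,123) and has no notch. The master is at (252,163). I choose the grey notched bar at (175,178) and will check it in a crop.

```bash
python3 - <<'E'
import cv2,numpy as np
t=cv2.imread('pics/top0.png'); s=cv2.imread('pics/scene0.png')
a=cv2.resize(t[90:190,225:345],None,fx=5,fy=5,interpolation=cv2.INTER_CUBIC)
b=cv2.resize(t[140:220,150:210],None,fx=6,fy=6,interpolation=cv2.INTER_CUBIC)
c=cv2.resize(s[180:320,110:330],None,fx=3.6,fy=3.6,interpolation=cv2.INTER_CUBIC)
cv2.imwrite('pics/c1.png',a);cv2.imwrite('pics/c2.png',b);cv2.imwrite('pics/c3.png',c)
E
```

```text
(no output)
```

View pics/c1.png

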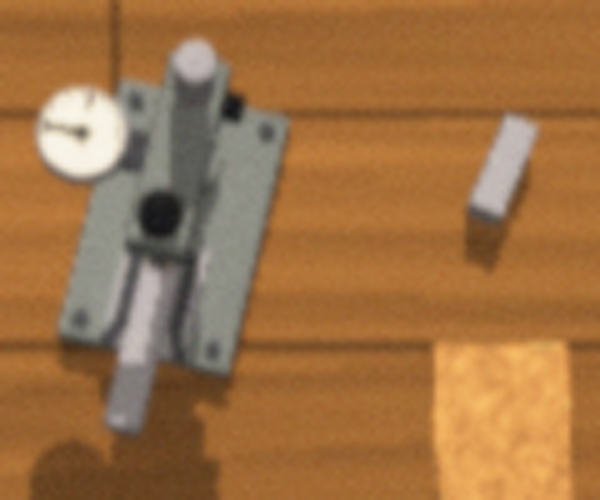

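View pics/c2.png

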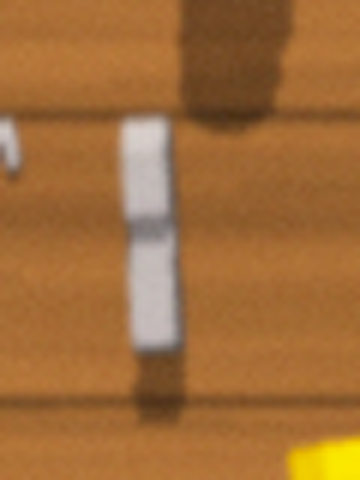

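View pics/c3.png

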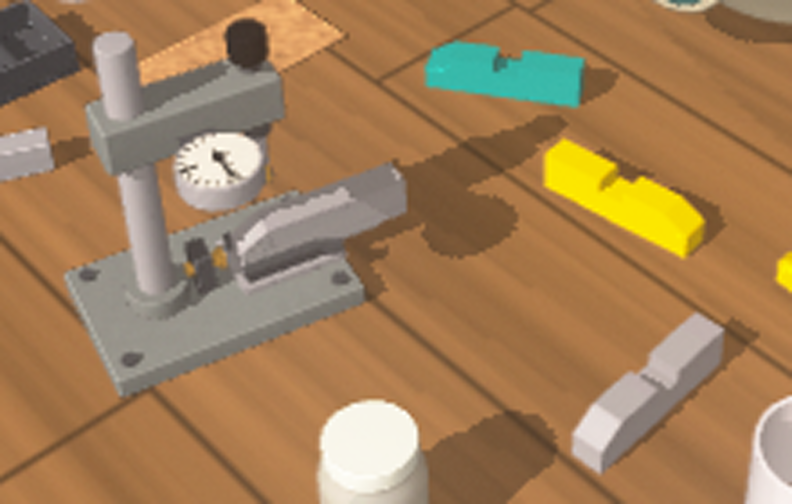

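Crop check: the grey bar is notched, with its ramped nose toward the top of the image (world +x). Next I localise the stand, the bars and the pad.

```bash
python3 - <<'E'
from h import *
ct=manip.calibration('top');cs=manip.calibration('scene')
T=lambda u,v,z:onz(ct,u,v,z)
cor=[T(225+a/5,90+b/5,.02) for a,b in((120,82),(290,118),(232,374),(60,334))]
for p in cor: print(p.round(4))
m=lambda i,j:(cor[i]+cor[j])/2
ax=m(0,1)-m(2,3); print('len',np.linalg.norm(ax[:2]),'yaw',np.arctan2(ax[1],ax[0]))
# scene corners
S=lambda a,b,z:onz(cs,110+a/3.6,180+b/3.6,z)
for a,b in((66,275),(125,385),(363,290),(298,195)): print('S',S(a,b,.02).round(4))
# master rear top end (z=.06)
print('master rear',T(225+107/5,90+410/5,.06),T(225+142/5,90+416/5,.06))
# knob triang: top (160,212 crop) scene (247,35)
def tri(r1,r2):
    A=[];b=[]
    for o,d in(r1,r2):
        d=d/np.linalg.norm(d);P=np.eye(3)-np.outer(d,d);A.append(P);b.append(P@o)
    return np.linalg.solve(sum(A),sum(b))
print('knob top c',tri(ray(ct,225+160/5,90+212/5),ray(cs,110+247/3.6,180+32/3.6)))
print('dial c',tri(ray(ct,225+82/5,90+132/5),ray(cs,110+218/3.6,180+160/3.6)))
print('column top',tri(ray(ct,225+194/5,90+62/5),ray(cs,110+113/3.6,180+42/3.6)))
# spacer
im=cv2.imread('pics/top0.png');
hsv=cv2.cvtColor(im,cv2.COLOR_BGR2HSV)
msk=((hsv[...,1]<60)&(hsv[...,2]>110)).astype(np.uint8)
n,l,st,ce=cv2.connectedComponentsWithStats(msk)
for i in range(1,n):
    if st[i,4]>40 and st[i,1]<230 and 110<st[i,0]<360:
        c=cv2.findContours((l==i).astype(np.uint8),0,1)[0][0]; r=cv2.minAreaRect(c)
        print(st[i],r, T(*r[0],.036).round(4))
bx=[(123,118),(168,118),(180,350),(132,352)]
for a,b in bx: print('sp',T(150+a/6,140+b/6,.036 if b>200 else .023).round(4))
pm=((hsv[...,0]>8)&(hsv[...,0]<25)&(hsv[...,2]>190)).astype(np.uint8); pm=cv2.morphologyEx(pm,cv2.MORPH_CLOSE,np.ones((5,5)))
n,l,st,ce=cv2.connectedComponentsWithStats(pm)
for i in range(1,n):
    if st[i,4]>400:
        c=cv2.findContours((l==i).astype(np.uint8),0,1)[0][0]; r=cv2.minAreaRect(c);print('pad',st[i],r,T(*r[0],.005),[T(*q,.005)[:2].round(3) for q in cv2.boxPoints(r)])
E
```

```text
[0.7993 0.0265 0.02  ]
[ 0.772  -0.0996  0.02  ]
[ 0.5787 -0.0555  0.02  ]
[0.6084 0.0702 0.02  ]
len 0.19708212600843986 yaw -0.22470966875501144
S [ 0.7724 -0.0935  0.02  ]
S [0.8006 0.0333 0.02  ]
S [0.6142 0.0773 0.02  ]
S [ 0.5841 -0.043   0.02  ]
master rear [0.54458969 0.035257   0.06      ] [0.54026543 0.01033363 0.06      ]
knob top c [ 0.64151854 -0.00073869  0.23827341]
dial c [0.70902085 0.05070229 0.19131987]
column top [ 0.73346094 -0.02269829  0.26481353]
[233  98  38  60 818] ((244.70004272460938, 124.10001373291016), (30.857738494873047, 63.95154571533203), 26.56505012512207) [0.727 0.042 0.036]
[178 107  20  22 306] ((187.24000549316406, 116.32001495361328), (20.400001525878906, 18.399999618530273), 53.13010025024414) [0.7559 0.2525 0.036 ]
[262 112  20  52 537] ((270.423095703125, 137.38461303710938), (13.139781951904297, 51.57854461669922), 11.309932708740234) [ 0.6773 -0.0519  0.036 ]
[319 113  13  21 139] ((325.49139404296875, 122.85344696044922), (7.090548515319824, 20.089887619018555), 23.198591232299805) [ 0.7324 -0.2544  0.036 ]
[117 126  36  65 499] ((139.0
[... 2727 characters left out ...]
500.4023742675781, 299.9997253417969), (48.518592834472656, 21.523469924926758), 83.04703521728516) [ 0.09062681 -0.87229825  0.005     ] [array([ 0.171, -0.829]), array([ 0.18 , -0.907]), array([ 0.011, -0.916]), array([ 0.002, -0.838])]
pad [ 92 316 130  13 647] ((156.34555053710938, 320.1611328125), (9.667620658874512, 129.31268310546875), 86.2218017578125) [0.02499893 0.35188847 0.005     ] [array([0.028, 0.579]), array([0.055, 0.127]), array([0.022, 0.124]), array([-0.005,  0.575])]
pad [ 396  330  116   54 1445] ((453.5, 356.5), (53.0, 115.0), 90.0) [-0.1034366  -0.69274241  0.005     ] [array([-0.012, -0.493]), array([-0.014, -0.903]), array([-0.194, -0.89 ]), array([-0.192, -0.486])]
```

```bash
python3 - <<'E'
from h import *
from scipy.spatial.transform import Rotation as Ro
s=manip.get_state(); M=np.array(manip.calibration('wrist')['camera_from_world']); o=-M[:3,:3].T@M[:3,3]
q=s['ee_rot']; R=Ro.from_quat([q[1],q[2],q[3],q[0]]).as_matrix()
print(R.round(3)); print('cam in tool',R.T@(o-s['position']),'look',R.T@(-M[2,:3]), 'up',R.T@M[1,:3])
E
```

```text
[[ 0.24  -0.971 -0.   ]
 [-0.971 -0.24   0.001]
 [-0.001 -0.    -1.   ]]
cam in tool [-0.00052154 -0.08206747 -0.14289368] look [-1.17921208e-04  3.18349870e-01  9.47973284e-01] up [-5.72699473e-04 -9.47973156e-01  3.18349756e-01]
```

```bash
cat >> h.py <<'E'
from scipy.spatial.transform import Rotation as Ro
def Rt():
    q=manip.get_state()['ee_rot']; return Ro.from_quat([q[1],q[2],q[3],q[0]]).as_matrix()
def plan(target,ang=None,N=None,op=1.0):
    s=manip.get_state(); R=Rt(); p=s['position']; a=np.arctan2(R[1,0],R[0,0])
    d=np.array(target)-p; da=0 if ang is None else (ang-a+np.pi)%(2*np.pi)-np.pi
    n=N or int(max(np.ceil(np.linalg.norm(d)/.058),np.ceil(abs(da)/.18),1))
    rows=[]
    pos=p.copy(); aa=a
    for i in range(n):
        t=p+d*(i+1)/n-pos; c,s_=np.cos(aa),np.sin(aa)
        X=np.array([c,s_,0]);Y=np.array([s_,-c,0])
        r=[op,round(float(t@X),3),round(float(t@Y),3),round(float(-t[2]),3),round(-da/n,3)]
        rows.append(r); pos=pos+X*r[1]+Y*r[2]-np.array([0,0,r[3]]); aa-=r[4]
    print('now',p.round(4),'ang',round(a,3),'f',s['contact_force'].round(1),'w',round(s['width'],4),'t',round(s['clock'],2))
    for r in rows: print(r,end=',')
    print()
SY=-0.23; SP=np.array([0.6415,-0.0007])
def stand(x,y,z): return np.array([SP[0]+x*np.cos(SY)-y*np.sin(SY),SP[1]+x*np.sin(SY)+y*np.cos(SY),z])
E
python3 -c "
from h import *
plan([0.6,0.01,0.31],np.pi/2-.23)"
```

```text
now [ 0.1382 -0.5577  0.2306] ang -1.328 f [-0.3 -0.5  0.4] w 0.0854 t 0.15
[1.0, -0.029, -0.039, -0.005, np.float64(-0.178)],[1.0, -0.022, -0.044, -0.006, np.float64(-0.178)],[1.0, -0.014, -0.046, -0.005, np.float64(-0.178)],[1.0, -0.006, -0.049, -0.005, np.float64(-0.178)],[1.0, 0.004, -0.049, -0.005, np.float64(-0.178)],[1.0, 0.011, -0.047, -0.006, np.float64(-0.178)],[1.0, 0.02, -0.044, -0.005, np.float64(-0.178)],[1.0, 0.028, -0.041, -0.005, np.float64(-0.178)],[1.0, 0.034, -0.034, -0.006, np.float64(-0.178)],[1.0, 0.04, -0.028, -0.005, np.float64(-0.178)],[1.0, 0.044, -0.021, -0.005, np.float64(-0.178)],[1.0, 0.048, -0.012, -0.005, np.float64(-0.178)],[1.0, 0.048, -0.004, -0.006, np.float64(-0.178)],[1.0, 0.049, 0.005, -0.005, np.float64(-0.178)],[1.0, 0.047, 0.013, -0.005, np.float64(-0.178)],
```

send_rows(increments=[[1.0,-0.029,-0.039,-0.008,-0.178],[1.0,-0.022,-0.044,-0.008,-0.178],[1.0,-0.014,-0.046,-0.008,-0.178],[1.0,-0.006,-0.049,-0.008,-0.178],[1.0,0.004,-0.049,-0.008,-0.178],[1.0,0.011,-0.047,-0.008,-0.178],[1.0,0.02,-0.044,-0.008,-0.178],[1.0,0.028,-0.041,-0.008,-0.178]])

```text
clock: 1.15
position: [0.3852, -0.2536, 0.2954]
ee_rot: [0.0, 0.999, 0.051, 0.0]
contact_force: [0.2, -0.6, 0.5]
width: 0.0851
```

send_rows(increments=[[1.0,0.034,-0.034,-0.008,-0.178],[1.0,0.04,-0.028,-0.004,-0.178],[1.0,0.044,-0.021,-0.004,-0.178],[1.0,0.048,-0.012,0,-0.178],[1.0,0.048,-0.004,0,-0.178],[1.0,0.049,0.005,0,-0.178],[1.0,0.047,0.013,0,-0.178],[1.0,0,0,0,0]])

```text
clock: 2.15
position: [0.6016, 0.0123, 0.31]
ee_rot: [-0.001, 0.782, 0.623, -0.0]
contact_force: [-0.0, 0.1, -0.5]
width: 0.0856
```

```bash
python3 - <<'E'
from h import *
plan([*SP,0.29],np.pi/2-.23)
im,c=snap('wrist','w1')
for n,P in(('knob',[*SP,.238]),('mrear',stand(-70,0,.06) if 0 else stand(-.1,0,.06)),('dial',stand(.052,.066,.188))): print(n,proj(c,P,True))
E
```

```text
now [0.6016 0.0123 0.31  ] ang 1.346 f [-0.   0.1 -0.5] w 0.0856 t 2.15
[1.0, -0.004, 0.042, 0.02, np.float64(0.005)],
knob (np.float64(250.07754342548338), np.float64(248.31806717508445))
mrear (np.float64(252.41668468212558), np.float64(111.11572516460495))
dial (np.float64(312.6779468429224), np.float64(266.5989512916108))
```

View pics/w1.png

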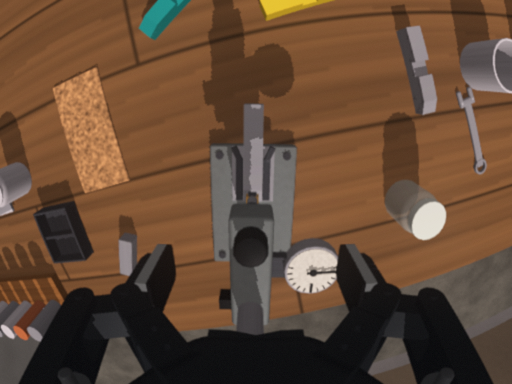

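The knob is at (250,248), just where predicted. The dial is at (313,269), and the master's rear end at (253,106). I refine the stand's yaw and the master and spacer poses from this view.

```bash
python3 - <<'E'
from h import *
c=manip.calibration('wrist')
im=cv2.imread('pics/w1.png')
cv2.imwrite('pics/c4.png',cv2.resize(im[95:295,195:345],None,fx=4,fy=3,interpolation=cv2.INTER_CUBIC))
cv2.imwrite('pics/c5.png',cv2.resize(im[10:130,380:512],None,fx=5,fy=5,interpolation=cv2.INTER_CUBIC))
print([ [round(float(v),1) for v in proj(c,stand(x,y,.02),True)] for x in(-.05,) for y in(-.065,.065)])
E
```

```text
[[210.3, 144.2], [297.9, 144.4]]
```

View pics/c4.png

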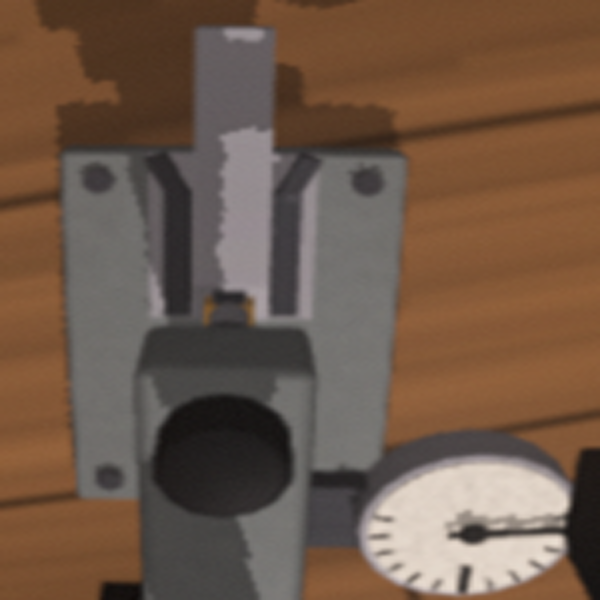

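View pics/c5.png

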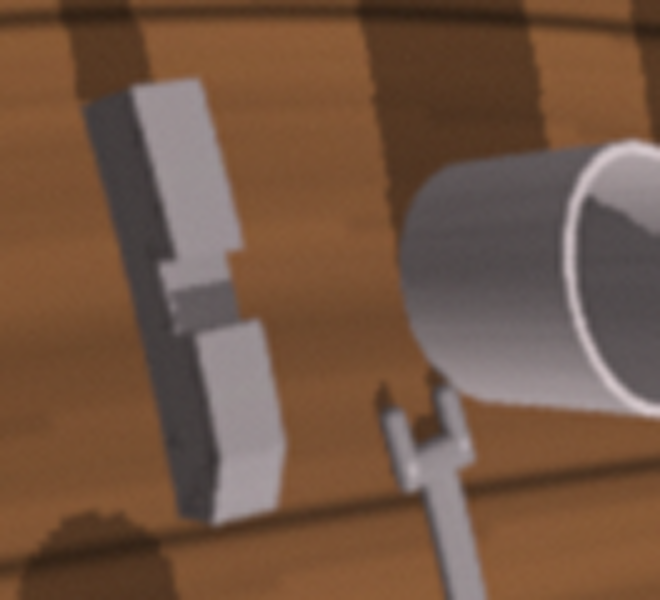

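```bash
python3 - <<'E'
from h import *
c=manip.calibration('wrist')
W=lambda u,v,z:onz(c,u,v,z,True)
A=lambda a,b,z:W(195+a/4,95+b/3,z)
B=lambda a,b,z:W(380+a/5,10+b/5,z)
ist=lambda p:(np.array([[np.cos(SY),np.sin(SY)],[-np.sin(SY),np.cos(SY)]])@(p[:2]-SP)*1000).round(1)
print('base front', ist(A(60,151,.02)),ist(A(406,154,.02)),'rear-ish left',ist(A(78,497,.02)))
print('master rear',ist(A(195,28,.06)),ist(A(275,28,.06)), ist(A(197,200,.06)))
print('dial',ist(A(473,533,.188)),'knob',ist(A(223,455,.238)))
r=[B(133,92,.036),B(203,80,.036),B(243,248,.036),B(285,442,.036),B(215,455,.036)]
for p in r: print(p.round(4))
b=[B(212,523,.023),B(277,508,.023)]; print(b)
e=(r[0]+r[1])/2; n=(b[0]+b[1])/2; d=n-e; print('sp len',np.linalg.norm(d[:2]),'yaw',np.arctan2(d[1],d[0]),'mid',(e+n)/2)
d=r[3]-r[1]; print(np.arctan2(d[1],d[0]))
E
```

```text
base front [-48.3 -65.5] [-47.1  62.9] rear-ish left [149.8 -67.7]
master rear [-109.9  -13.4] [-110.    12.7] [-32.5 -13.1]
dial [59.4 65.1] knob [-2.3 -1.5]
[0.4605 0.2752 0.036 ]
[0.4577 0.3021 0.036 ]
[0.5118 0.3045 0.036 ]
[0.5741 0.3097 0.036 ]
[0.575  0.2817 0.036 ]
[array([0.59822935, 0.28523354, 0.023     ]), array([0.59688239, 0.31201899, 0.023     ])]
sp len 0.13881717570308985 yaw 0.0720043696453072 mid [0.52832713 0.29363286 0.0295    ]
0.06521685449713928
```

send_rows(increments=[[1.0,-0.004,0.041,0.02,0.01],[1,0,0,0.04,0],[0.6,0,0,0.034,0],[0.6,0,0,0,0]])

```text
clock: 2.7
position: [0.6364, -0.0047, 0.2144]
ee_rot: [-0.002, 0.787, 0.617, -0.003]
contact_force: [-0.3, 0.2, 0.0]
width: 0.0522
```

```bash
python3 - <<'E'
from h import *
plan([*SP,.212],np.pi/2-.235)
im,c=snap('wrist','w2'); snap('scene','s2')
E
```

```text
now [ 0.6364 -0.0047  0.2144] ang 1.33 f [-0.3  0.2  0. ] w 0.0522 t 2.7
[1.0, 0.005, 0.004, 0.002, np.float64(-0.006)],
```

View pics/w2.png

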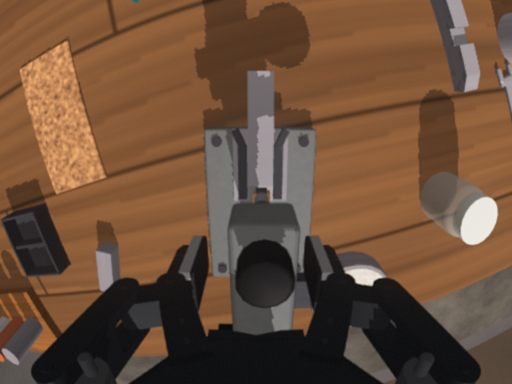

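View pics/s2.png

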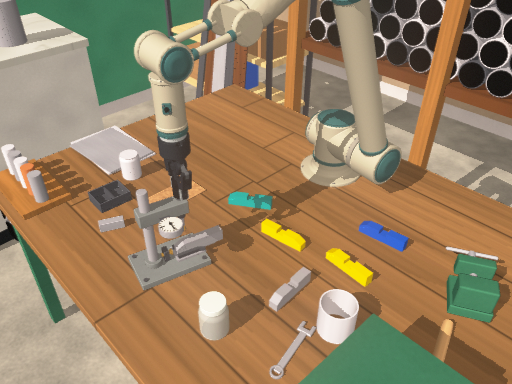

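The knob sits between the fingers at (265,272), about 5 mm toward tool +x. I correct that and grip.

send_rows(increments=[[0.6,0.005,0.004,0.002,-0.006],[0.6,0,0,0,0],[0.25,0,0,0,0],[0.25,0,0,0,0],[0.25,0,0,0,0]], squeeze=40)

```text
clock: 3.42
position: [0.6441, -0.0019, 0.2163]
ee_rot: [0.002, 0.784, 0.62, -0.001]
contact_force: [-0.8, -5.2, 3.1]
width: 0.0287
```

send_rows(increments=[[0.25,-0.001,0,0.006,0],[0.25,0,0,0.006,0],[0.25,0,0,0.006,0],[0.25,0,0,0.006,0],[0.25,0,0,0.006,0],[0.25,0,0,0.005,0],[0.25,0,0,0.004,0],[0.25,0,0,0,0]])

```text
clock: 4.42
position: [0.6441, -0.0019, 0.1779]
ee_rot: [0.001, 0.784, 0.62, -0.0]
contact_force: [-2.0, -3.3, 5.0]
width: 0.029
```

```bash
cat > dial.py <<'E'
from h import *
import sys
im,c=snap('scene',sys.argv[1]); s=manip.get_state(); print(s['position'].round(4),s['contact_force'].round(1))
kz=s['position'][2]+float(sys.argv[2]); u,v=proj(c,stand(.052,.066,kz-.05)); u,v=int(u),int(v); print(u,v)
cv2.imwrite('pics/'+sys.argv[1]+'d.png',cv2.resize(im[v-25:v+25,u-30:u+30,::-1],None,fx=11,fy=11,interpolation=cv2.INTER_CUBIC))
E
python3 dial.py s3 0.0225
```

```text
[ 0.6441 -0.0019  0.1779] [-2.5 -2.9  5.1]
173 236
```

View pics/s3d.png

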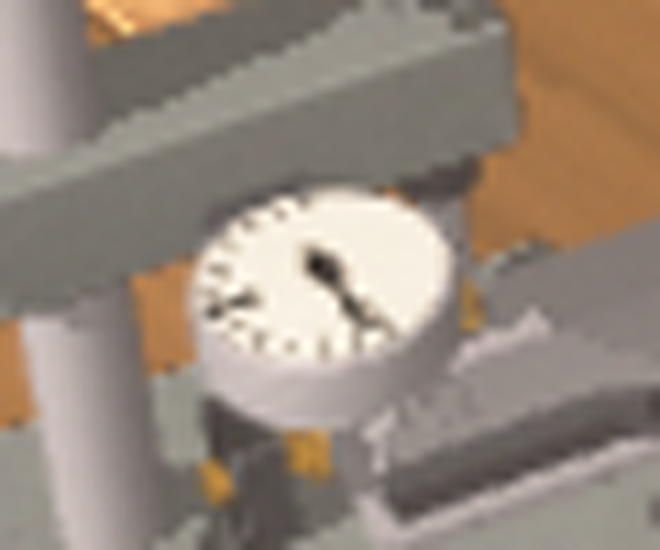

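send_rows(increments=[[0.25,0,0,0.003,0],[0.25,0,0,0.002,0],[0.25,0,0,0,0]])

```text
clock: 4.85
position: [0.6441, -0.0019, 0.1736]
ee_rot: [0.002, 0.784, 0.62, -0.0]
contact_force: [-2.9, -2.5, 8.6]
width: 0.0284
```

```bash
python3 dial.py s4 0.0225
```

```text
[ 0.6441 -0.0019  0.1737] [-2.7 -3.3  9. ]
173 237
```

View pics/s4d.png

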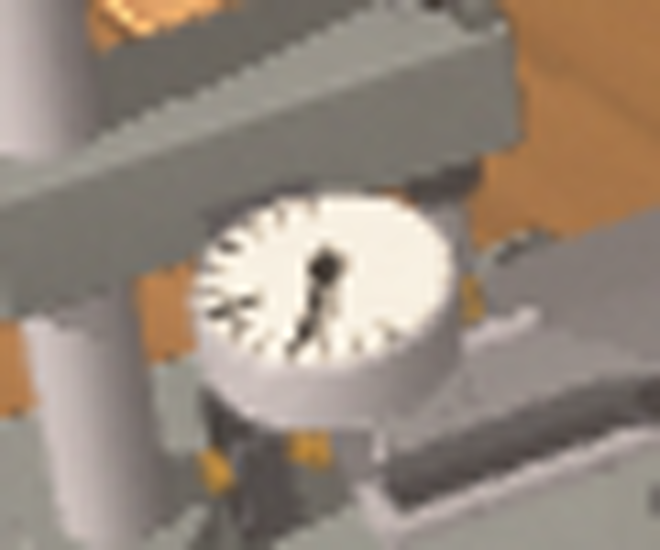

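```bash
cat > need.py <<'E'
from h import *
import sys
def ang(c,u0,v0,pts,cu,cv,z,sy=-.235):
    C=onz(c,cu,cv,z)
    for a,b in pts:
        d=onz(c,a,b,z)-C; print((round(a),round(b)),'needle',round(1.6-(np.arctan2(d[1],d[0])-sy),3),'r',round(np.hypot(d[0],d[1])*1000,1))
c=manip.calibration('scene')
f=lambda a,b,u,v:(u-30+(a)/11-.5+.05,v-25+b/11-.5+.05)
z=.196-.05
print('s4'); cc=f(325,266,173,237); ang(c,0,0,[f(*p,173,237) for p in((290,355),(302,338),(225,310),(257,345),(327,352),(365,345),(400,330))],*cc,z)
print('s3'); cc=f(323,264,173,236); ang(c,0,0,[f(*p,173,236) for p in((393,330),(365,315))],*cc,.20-.05)
E
python3 need.py
```

```text
s4
(169, 244) needle 0.681 r 30.0
(170, 242) needle 0.632 r 24.2
(163, 240) needle 1.503 r 25.7
(166, 243) needle 0.972 r 29.0
(172, 244) needle 0.401 r 29.1
(176, 243) needle 0.104 r 29.3
(179, 242) needle -0.199 r 29.4
s3
(178, 241) needle -0.156 r 29.1
(176, 239) needle -0.055 r 20.9
```

send_rows(increments=[[0.25,0,0,0.002,0],[0.25,0,0,0.002,0],[0.25,0,0,0,0],[0.25,0,0,0,0]])

```text
clock: 5.4
position: [0.6441, -0.0019, 0.1699]
ee_rot: [0.002, 0.784, 0.62, -0.0]
contact_force: [-3.2, -2.9, 10.2]
width: 0.0287
```

```bash
python3 dial.py s5 0.0225
```

```text
[ 0.6441 -0.0019  0.1699] [-3.1 -3.4  8.9]
173 238
```

View pics/s5d.png

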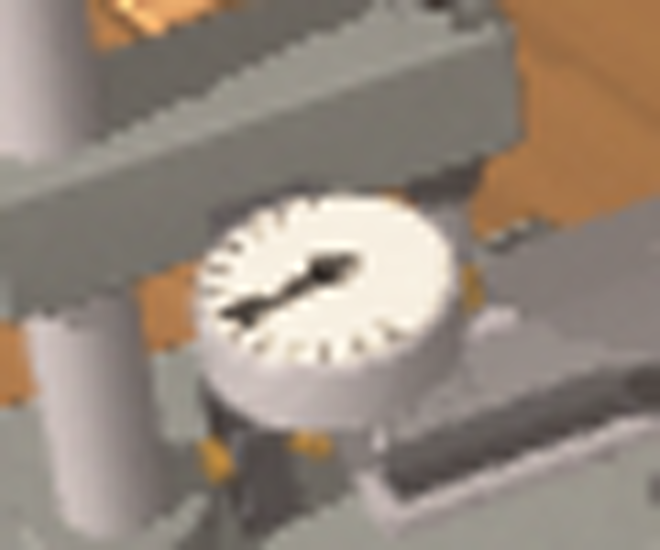

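The needle lies almost on the long mark, maybe 0.05–0.1 rad short. I let go, back up, and check with the wrist camera.

send_rows(increments=[[0.7,0,0,0,0],[0.7,0,0,0,0],[0.7,0,0,0,0],[0.9,0,0,-0.04,0],[0.9,0,-0.04,-0.06,0],[0.9,0,-0.02,-0.02,0],[0.9,0,0,0,0]])

```text
clock: 6.32
position: [0.591, 0.0124, 0.2815]
ee_rot: [0.001, 0.784, 0.62, 0.002]
contact_force: [0.5, -0.3, -0.1]
width: 0.0771
```

```bash
python3 - <<'E'
from h import *
print(manip.get_state()['position'])
im,c=snap('wrist','w6')
u,v=proj(c,stand(.052,.066,.142),True);u,v=int(u),int(v);print(u,v)
cv2.imwrite('pics/w6d.png',cv2.resize(im[v-25:v+25,u-30:u+30,::-1],None,fx=11,fy=11,interpolation=cv2.INTER_CUBIC))
im,c=snap('scene','s6');u,v=173,238
cv2.imwrite('pics/s6d.png',cv2.resize(im[v-25:v+25,u-30:u+30,::-1],None,fx=11,fy=11,interpolation=cv2.INTER_CUBIC))
E
```

```text
[0.59095907 0.01237478 0.281472  ]
311 264
```

View pics/w6d.png

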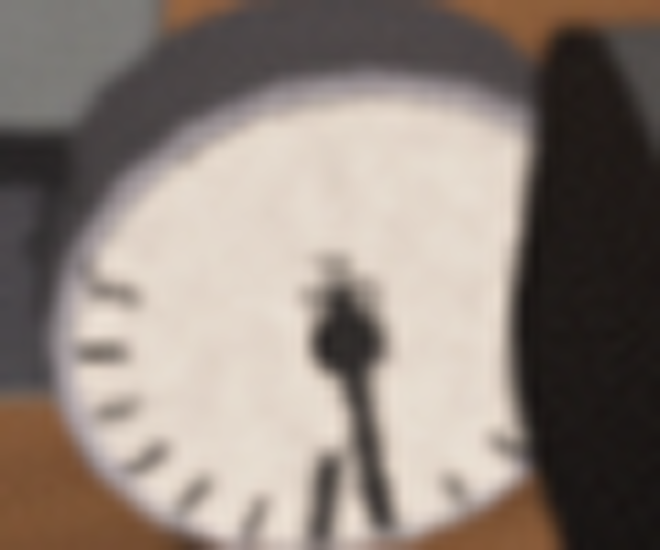

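View pics/s6d.png

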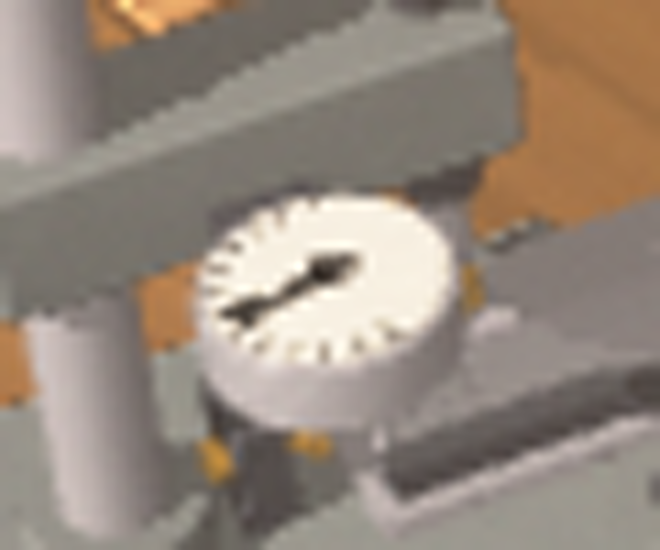

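View pics/w6.png

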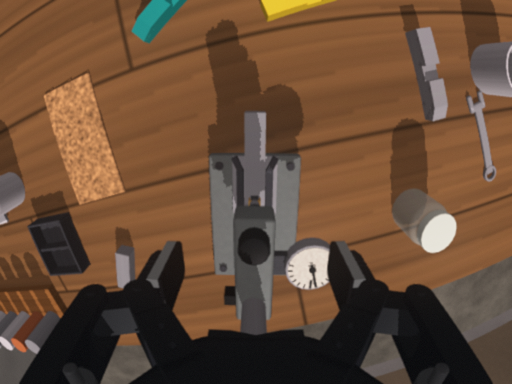

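```bash
python3 - <<'E'
from h import *
c=manip.calibration('wrist'); z=.1895-.05
W=lambda a,b:onz(c,311-30+a/11-.45,264-25+b/11-.45,z,True)
C=W(347,340);print(C, stand(.052,.066,.14))
for p in((385,525),(376,480),(322,530),(330,465),(455,488),(510,445),(257,517),(195,490),(100,352)):
    d=W(*p)-C; print(p,round(1.6-(np.arctan2(d[1],d[0])+.235),3),np.hypot(*d[:2])*1000)
E
```

```text
[0.71265409 0.05040543 0.1395    ] [0.70717717 0.05170715 0.14      ]
(385, 525) 1.338 25.590923315216408
(376, 480) 1.337 19.164617115437416
(322, 530) 1.612 25.06759990402483
(330, 465) 1.617 16.255070774996263
(455, 488) 0.994 24.380404005661426
(510, 445) 0.675 24.198589872594795
(257, 517) 1.92 24.195591498222406
(195, 490) 2.256 24.031853480433604
(100, 352) 3.142 25.965671526956992
```

The needle reads 1.33, so the head must go down about 1.35 mm more. I regrip.

```bash
python3 -c "
from h import *
plan([.6441,-.0019,.2815],np.pi/2-.235)"
```

```text
now [0.5911 0.012  0.2783] ang 1.338 f [ 0.1  0.1 -0. ] w 0.0769 t 6.42
[1.0, -0.001, 0.055, -0.003, np.float64(0.002)],
```

send_rows(increments=[[0.7,-0.001,0.055,0,0],[0.7,0,0,0.05,0],[0.7,0,0,0.05,0],[0.7,0,0,0.008,0],[0.7,0,0,0,0]])

```text
clock: 7.05
position: [0.6446, -0.0019, 0.1705]
ee_rot: [-0.0, 0.784, 0.62, -0.0]
contact_force: [-0.2, 0.1, 0.1]
width: 0.0597
```

```bash
python3 -c "
from h import *
plan([.6441,-.0019,.1696],np.pi/2-.235)"
```

```text
now [ 0.6446 -0.0019  0.1705] ang 1.338 f [-0.2  0.1  0.1] w 0.0597 t 7.05
[1.0, -0.0, -0.0, 0.001, np.float64(0.002)],
```

send_rows(increments=[[0.25,0,0,0,0],[0.25,0,0,0,0],[0.25,0,0,0,0],[0.25,0,0,0,0]])

```text
clock: 7.55
position: [0.6454, -0.0022, 0.1737]
ee_rot: [0.002, 0.784, 0.62, 0.001]
contact_force: [0.0, -1.9, 5.5]
width: 0.0287
```

```bash
python3 dial.py s7 0.0225
```

```text
[ 0.6454 -0.0022  0.1737] [ 0.7 -1.1  6. ]
173 237
```

View pics/s7d.png

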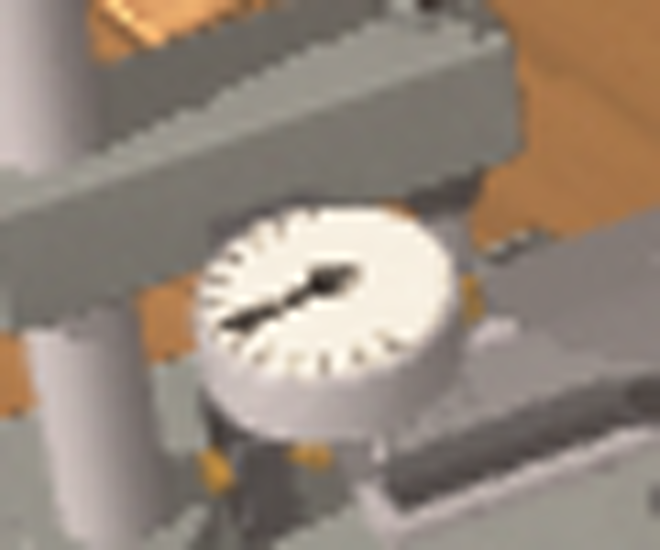

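```bash
python3 - <<'E'
from h import *
c=manip.calibration('scene')
def g(C,T,v,z):
    f=lambda a,b:onz(c,173-30+a/11-.45,v-25+b/11-.45,z)
    d=f(*T)-f(*C); return 1.6-(np.arctan2(d[1],d[0])+.235)
for n,v in(('s5',238),('s7',237)):
    im=cv2.imread(f'pics/{n}.png')[v-25:v+25,143:203]; 
    print(n)
print(g((328,268),(222,318),238,.14),g((323,281),(222,327),237,.139))
E
```

```text
s5
s7
1.4677663618137842 1.4862501288770997
```

send_rows(increments=[[0.25,0,0,0.001,0],[0.25,0,0,0.0005,0],[0.25,0,0,0,0]])

```text
clock: 7.98
position: [0.6454, -0.0022, 0.1732]
ee_rot: [0.002, 0.784, 0.62, 0.002]
contact_force: [-0.9, -0.8, 9.6]
width: 0.0289
```

```bash
python3 dial.py s8 0.0225; python3 - <<'E'
import cv2,numpy as np
o=[]
for n,v in(('s6',238),('s7',237),('s8',237)):
    im=cv2.imread(f'pics/{n}.png')
    o.append(cv2.resize(im[225:255,155:190],None,fx=7,fy=12,interpolation=cv2.INTER_NEAREST))
cv2.imwrite('pics/cmp.png',np.hstack(o))
E
```

```text
[ 0.6454 -0.0022  0.1732] [-1.2 -1.6  9.4]
173 237
```

View pics/cmp.png

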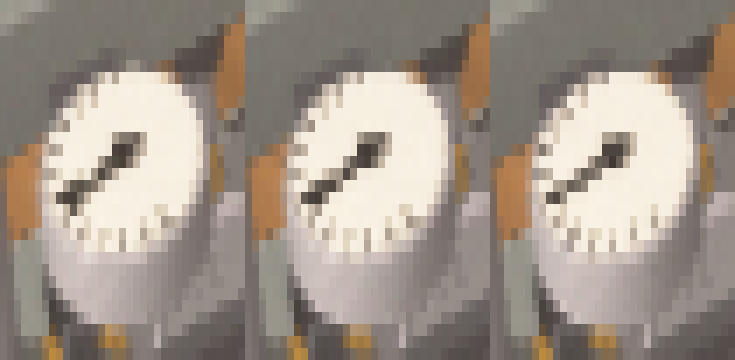

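send_rows(increments=[[0.25,0,0,0.0005,0],[0.25,0,0,0,0],[0.7,0,0,0,0],[0.7,0,0,0,0],[0.7,0,0,0,0],[0.9,0,0,-0.05,0],[0.9,0,-0.04,-0.06,0],[0.9,0,-0.02,0,0]])

```text
clock: 9.02
position: [0.5923, 0.0111, 0.276]
ee_rot: [0.003, 0.784, 0.62, 0.003]
contact_force: [0.2, 0.6, -0.4]
width: 0.0768
```

```bash
cat > wd.py <<'E'
from h import *
import sys
n=sys.argv[1]
print(manip.get_state()['position'])
im,c=snap('wrist',n); 
import json; json.dump({k:np.array(v).tolist() for k,v in c.items() if not isinstance(v,str)},open('pics/'+n+'.json','w'))
u,v=proj(c,stand(.055,.066,.1385),True);u,v=int(u),int(v);print(u,v)
cv2.imwrite('pics/'+n+'d.png',cv2.resize(im[v-25:v+25,u-30:u+30,::-1],None,fx=11,fy=11,interpolation=cv2.INTER_CUBIC))
E
python3 wd.py w9
```

```text
[0.59225483 0.01110588 0.27600649]
312 265
```

View pics/w9d.png

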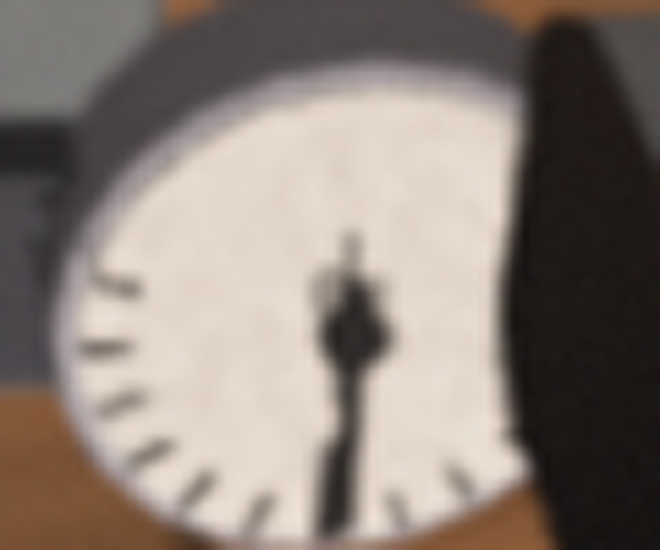

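```bash
python3 - <<'E'
from h import *
import json
def prof(n,z):
    im=cv2.imread(f'pics/{n}.png',0).astype(float); c=json.load(open(f'pics/{n}.json')); c={k:np.array(v) for k,v in c.items()}
    c['cx'],c['cy'],c['fx'],c['fy']=map(float,(c['cx'],c['cy'],c['fx'],c['fy']))
    u,v=312,265
    C=onz(c,u-30+352/11-.45,v-25+333/11-.45,z,True)
    for r in (8,10,12,14,17,20,23,25):
        row=[]
        th=np.arange(1.0,2.2,.02)
        for t in th:
            a=1.6-t-.235; P=C+np.array([np.cos(a),np.sin(a),0])*r/1000; x,y=proj(c,P,True)
            row.append(cv2.getRectSubPix(im.astype(np.float32),(1,1),(float(x),float(y)))[0,0])
        row=np.array(row); w=np.clip(np.median(row)-15-row,0,None); w[(th<1.4)|(th>1.85)]=0
        print(r,'centroid',round((w*th).sum()/max(w.sum(),1e-6),3),'min at',th[np.argmin(row)],row[10:38:2].astype(int))
prof('w9',.1385)
E
```

```text
8 centroid 1.565 min at 1.5800000000000005 [198 189 180 159 137 115  96  88  80  73  77  96 115 133]
10 centroid 1.541 min at 1.5600000000000005 [216 206 195 184 160 133 106  95  87  80 103 131 159 175]
12 centroid 1.534 min at 1.5400000000000005 [218 217 209 197 183 150 116  98  88  84 115 146 170 190]
14 centroid 1.559 min at 1.5400000000000005 [218 217 217 208 197 169 132 101  78  70  92 116 144 172]
17 centroid 1.584 min at 1.6000000000000005 [217 216 217 217 209 198 158 118  78  57  54  80 114 153]
20 centroid 1.582 min at 1.5800000000000005 [219 219 219 218 214 207 175 131  79  54  49  81 126 173]
23 centroid 1.577 min at 1.5800000000000005 [217 202 184 176 198 208 189 140  80  53  56  88 150 195]
25 centroid 1.578 min at 1.5800000000000005 [214 198 162 171 200 215 199 152  93  60  59  97 161 216]
```

The needle reads about 1.55 against the mark at 1.61, roughly 0.3 mm short. I make one fine correction.

```bash
python3 -c "
from h import *
plan([.6441,-.0019,.2815],np.pi/2-.235)"
```

```text
now [0.5884 0.0119 0.2741] ang 1.339 f [-4.1 -0.4 -0.7] w 0.0771 t 9.07
[1.0, -0.001, 0.057, -0.007, np.float64(0.003)],
```

send_rows(increments=[[0.7,-0.001,0.057,0,0],[0.7,0,0,0.05,0],[0.7,0,0,0.05,0],[0.7,0,0,0.001,0],[0.7,0,0,0,0]])

```text
clock: 9.7
position: [0.6473, -0.0034, 0.1713]
ee_rot: [0.001, 0.784, 0.62, 0.001]
contact_force: [0.3, -0.2, 0.9]
width: 0.0599
```

send_rows(increments=[[0.25,0,0,0,0],[0.25,0,0,0,0],[0.25,0,0,0,0],[0.25,0,0,0,0]])

```text
clock: 10.2
position: [0.6476, -0.0027, 0.1728]
ee_rot: [0.001, 0.784, 0.62, 0.002]
contact_force: [0.3, 1.5, 6.7]
width: 0.0289
```

send_rows(increments=[[0.25,0,0,0.001,0],[0.25,0,0,0,0]])

```text
clock: 10.45
position: [0.6477, -0.0027, 0.1726]
ee_rot: [0.002, 0.784, 0.62, 0.002]
contact_force: [-0.5, 1.9, 9.7]
width: 0.0285
```

send_rows(increments=[[0.25,0,0,0.0004,0],[0.25,0,0,0,0],[0.7,0,0,0,0],[0.7,0,0,0,0],[0.7,0,0,0,0],[0.9,0,0,-0.05,0],[0.9,0,-0.04,-0.06,0],[0.9,0,-0.02,0,0]])

```text
clock: 11.45
position: [0.5943, 0.0094, 0.2757]
ee_rot: [0.003, 0.784, 0.62, 0.003]
contact_force: [0.2, 0.1, -0.2]
width: 0.0768
```

```bash
python3 wd.py w10
```

```text
[0.59429003 0.0093713  0.2756506 ]
314 264
```

View pics/w10d.png

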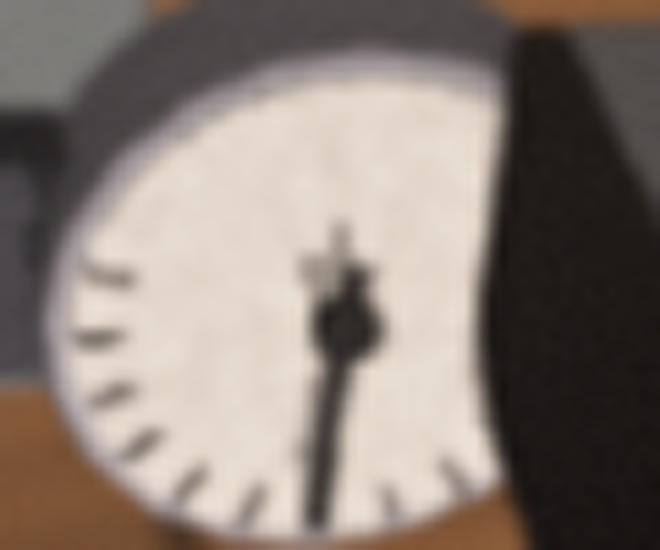

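View pics/w10.png

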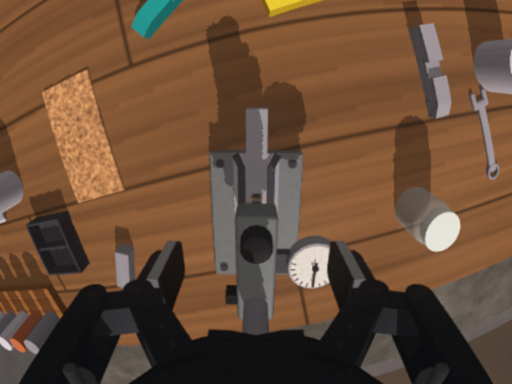

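The needle now covers the long mark; the head is zeroed. Next the master.

```bash
sed -i 's/^SY=.*/SY=-0.235; SP=np.array([0.6415,-0.0007])/' h.py; python3 -c "
from h import *
plan(stand(-.09,0,.11),np.pi/2-.235,op=0.8)"
```

```text
now [0.5904 0.0102 0.2737] ang 1.339 f [-3.2 -0.  -1. ] w 0.077 t 11.5
[0.8, 0.0, -0.013, 0.055, np.float64(0.001)],[0.8, 0.001, -0.012, 0.054, np.float64(0.001)],[0.8, 0.0, -0.013, 0.055, np.float64(0.001)],
```

send_rows(increments=[[0.8,0,-0.013,0.055,0],[0.8,0.001,-0.013,0.055,0],[0.8,0,-0.012,0.054,0],[0.8,0,0,0,0]])

```text
clock: 12.0
position: [0.5514, 0.0195, 0.1023]
ee_rot: [-0.004, 0.784, 0.62, -0.005]
contact_force: [0.8, 0.2, 1.0]
width: 0.0682
```

```bash
python3 - <<'E'
from h import *
im,c=snap('wrist','w11'); plan(stand(-.09,0,.034),np.pi/2-.235,op=0.8)
for x in(-.11,-.09,-.05): print(proj(c,stand(x,-.013,.06),True),proj(c,stand(x,.013,.06),True))
E
```

```text
now [0.5553 0.0191 0.1055] ang 1.338 f [1.2 0.4 0.1] w 0.0683 t 12.05
[0.8, 0.0, -0.001, 0.036, np.float64(0.001)],[0.8, 0.001, -0.001, 0.035, np.float64(0.001)],
(np.float64(237.0102457049612), np.float64(192.55768842555943)) (np.float64(276.323255628439), np.float64(192.69047463157355))
(np.float64(237.5468418691164), np.float64(220.2713881897848)) (np.float64(275.5385967998574), np.float64(220.39438624872102))
(np.float64(238.7613115879782), np.float64(269.29741071818563)) (np.float64(273.8516776928744), np.float64(269.40382532730433))
```

View pics/w11.png

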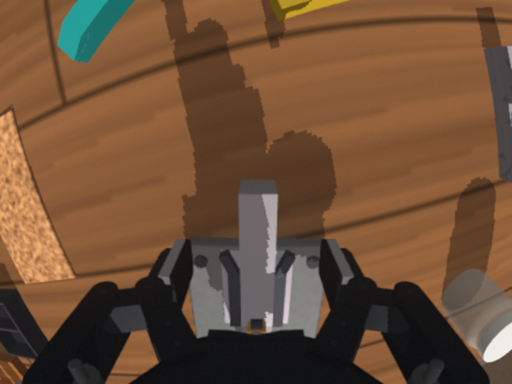

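send_rows(increments=[[0.8,0.001,-0.001,0.036,0],[0.8,0,0,0.036,0],[0.6,0,0,0,0],[0.2,0,0,0,0],[0.2,0,0,0,0],[0.2,0,0,0,0],[0.2,0,0,0,0]], squeeze=50)

```text
clock: 12.92
position: [0.5582, 0.0198, 0.0376]
ee_rot: [0.002, 0.784, 0.62, 0.002]
contact_force: [1.2, -1.5, 6.0]
width: 0.0251
```

send_rows(increments=[[0.2,0,0,-0.0015,0],[0.2,0,-0.006,0,0],[0.2,0,-0.012,0,0],[0.2,0,-0.016,0,0]], squeeze=70)

```text
clock: 13.42
position: [0.5239, 0.0282, 0.0374]
ee_rot: [0.002, 0.784, 0.62, 0.002]
contact_force: [4.4, -1.0, 5.3]
width: 0.0247
```

send_rows(increments=[[0.2,0,-0.016,0,0],[0.2,0,-0.016,0,0],[0.2,0,-0.016,0,0],[0.2,0,-0.016,0,0],[0.2,0,-0.016,0,0],[0.2,0,-0.016,0,0],[0.2,0,0,0,0]])

```text
clock: 14.3
position: [0.4233, 0.051, 0.0348]
ee_rot: [-0.003, 0.784, 0.62, -0.004]
contact_force: [0.7, -0.5, -2.4]
width: 0.0244
```

```bash
python3 - <<'E'
from h import *
im,c=snap('wrist','w12'); print(manip.get_state()['position'],manip.get_state()['contact_force'])
E
```

```text
[0.42572187 0.05071856 0.03529091] [-0.33460774  0.50473239 -2.88231647]
```

View pics/w12.png

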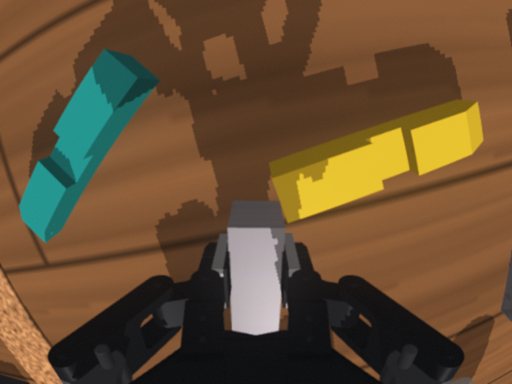

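The master is clear, at (258,203)–(258,335), with a yellow look-alike close at its right. I lift straight up and carry it to the pad.

send_rows(increments=[[0.2,0,0,-0.03,0],[0.2,0,0,-0.05,0],[0.2,0,0,-0.02,0],[0.2,0,0,0,0]])

```text
clock: 14.85
position: [0.43, 0.0503, 0.1373]
ee_rot: [0.001, 0.784, 0.62, 0.001]
contact_force: [0.1, 0.5, -3.3]
width: 0.0248
```

```bash
python3 - <<'E'
from h import *
print(manip.get_state()['contact_force'])
plan([.461,-.255,.11],np.pi/2+.018,N=9,op=0.2)
E
```

```text
[ 0.1384673   0.53307183 -3.32759587]
now [0.43   0.0503 0.1373] ang 1.338 f [ 0.1  0.5 -3.3] w 0.0248 t 14.85
[0.2, -0.032, 0.011, 0.003, np.float64(-0.028)],[0.2, -0.033, 0.01, 0.003, np.float64(-0.028)],[0.2, -0.033, 0.01, 0.003, np.float64(-0.028)],[0.2, -0.033, 0.008, 0.003, np.float64(-0.028)],[0.2, -0.033, 0.008, 0.003, np.float64(-0.028)],[0.2, -0.033, 0.006, 0.003, np.float64(-0.028)],[0.2, -0.034, 0.006, 0.003, np.float64(-0.028)],[0.2, -0.034, 0.005, 0.003, np.float64(-0.028)],[0.2, -0.034, 0.003, 0.003, np.float64(-0.028)],
```

send_rows(increments=[[0.2,-0.032,0.011,0,-0.028],[0.2,-0.033,0.01,0,-0.028],[0.2,-0.033,0.01,0,-0.028],[0.2,-0.033,0.008,0,-0.028],[0.2,-0.033,0.008,0,-0.028],[0.2,-0.033,0.006,0,-0.028],[0.2,-0.034,0.006,0.01,-0.028],[0.2,-0.034,0.005,0.01,-0.028]])

```text
clock: 15.85
position: [0.4557, -0.2218, 0.114]
ee_rot: [-0.002, 0.71, 0.704, -0.0]
contact_force: [-0.0, 0.7, -3.4]
width: 0.025
```

send_rows(increments=[[0.2,-0.034,0.003,0.01,-0.028],[0.2,0,0,0,0],[0.2,0,0,0,0]])

```text
clock: 16.23
position: [0.4584, -0.2544, 0.1047]
ee_rot: [-0.002, 0.701, 0.714, -0.0]
contact_force: [0.2, -0.1, -2.6]
width: 0.0248
```

```bash
python3 - <<'E'
from h import *
plan([.461,-.255,.03],np.pi/2+.018,op=0.2)
im,c=snap('wrist','w13'); snap('scene','s13')
E
```

```text
now [ 0.4584 -0.2544  0.1047] ang 1.589 f [ 0.2 -0.1 -2.6] w 0.0248 t 16.23
[0.2, -0.0, 0.001, 0.037, np.float64(0.0)],[0.2, -0.001, 0.002, 0.038, np.float64(0.0)],
```

View pics/w13.png

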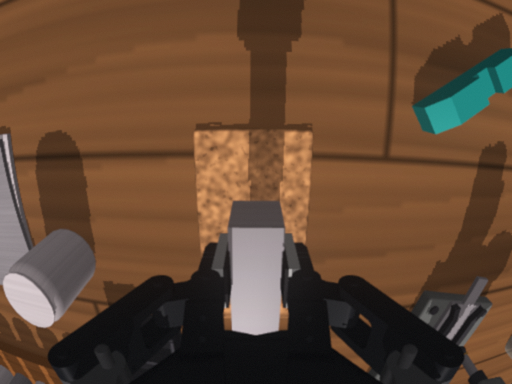

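View pics/s13.png

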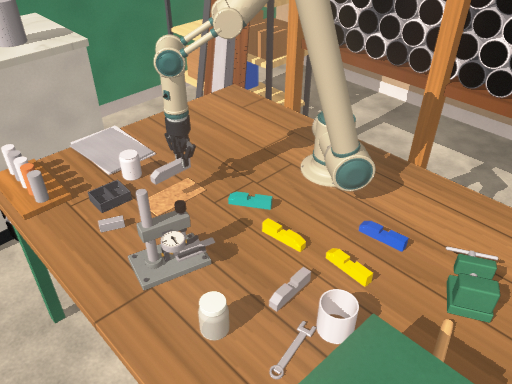

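The bar is over the pad, which spans (195,128)–(312,240) in the wrist view. I lower it until it touches.

send_rows(increments=[[0.2,0,0.002,0.035,0],[0.2,0,0,0.03,0],[0.2,0,0,0.01,0],[0.2,0,0,0.004,0],[0.2,0,0,0.003,0],[0.2,0,0,0,0]])

```text
clock: 17.08
position: [0.462, -0.2556, 0.0251]
ee_rot: [0.001, 0.7, 0.714, 0.0]
contact_force: [-0.1, -0.0, -2.7]
width: 0.0248
```

send_rows(increments=[[0.2,0,0,0.003,0],[0.2,0,0,0.003,0],[0.2,0,0,0,0]])

```text
clock: 17.45
position: [0.4613, -0.2553, 0.0182]
ee_rot: [-0.0, 0.7, 0.714, -0.0]
contact_force: [-0.7, 0.1, -3.2]
width: 0.0247
```

send_rows(increments=[[0.2,0,0,0.0015,0],[0.2,0,0,0.0015,0],[0.2,0,0,0,0]])

```text
clock: 17.82
position: [0.4616, -0.2555, 0.0167]
ee_rot: [0.0, 0.7, 0.714, -0.0]
contact_force: [-3.1, 0.8, 7.4]
width: 0.0247
```

send_rows(increments=[[0.2,0,0,-0.001,0],[0.5,0,0,0,0],[0.5,0,0,0,0],[0.6,0,0,0,0],[0.6,0,0,-0.05,0],[0.8,0,0,-0.06,0],[0.8,0,-0.04,-0.04,0]])

```text
clock: 18.7
position: [0.4243, -0.2577, 0.1693]
ee_rot: [0.003, 0.7, 0.715, 0.0]
contact_force: [-1.2, -1.2, -0.3]
width: 0.0684
```

```bash
python3 - <<'E'
from h import *
im,c=snap('wrist','w14'); snap('scene','s14')
# spacer: center (.528,.2935), yaw .07, grip 50 behind
y=.07; g=np.array([.528,.2935])-.05*np.array([np.cos(y),np.sin(y)]); print(g)
plan([*g,.17],np.pi/2+y,op=0.8)
E
```

```text
[0.47812245 0.29000286]
now [ 0.421  -0.2572  0.1707] ang 1.589 f [ 0.1 -0.1 -0.5] w 0.0685 t 18.8
[0.8, 0.055, 0.007, 0.0, np.float64(-0.005)],[0.8, 0.054, 0.007, 0.0, np.float64(-0.005)],[0.8, 0.055, 0.007, 0.0, np.float64(-0.005)],[0.8, 0.054, 0.007, 0.0, np.float64(-0.005)],[0.8, 0.055, 0.008, 0.0, np.float64(-0.005)],[0.8, 0.054, 0.008, 0.0, np.float64(-0.005)],[0.8, 0.054, 0.009, 0.0, np.float64(-0.005)],[0.8, 0.055, 0.008, 0.001, np.float64(-0.005)],[0.8, 0.054, 0.009, -0.0, np.float64(-0.005)],[0.8, 0.054, 0.009, -0.0, np.float64(-0.005)],
```

View pics/w14.png

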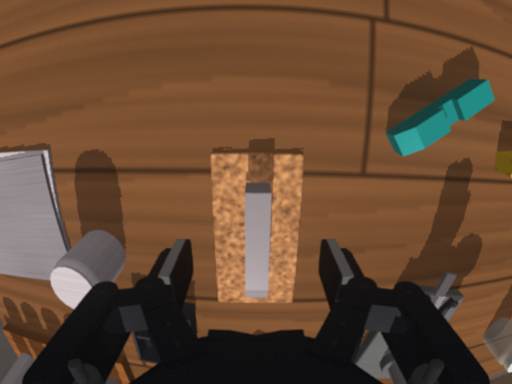

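View pics/s14.png

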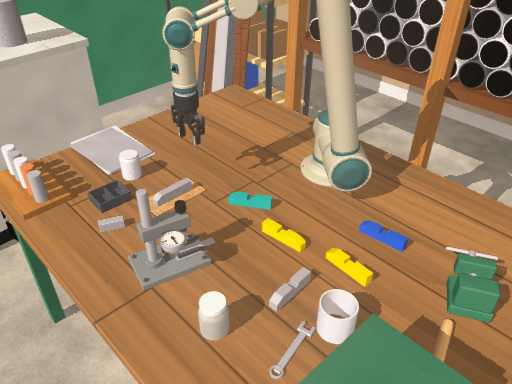

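The master lies flat inside the pad: bar (245,183)–(270,298), pad (212,152)–(303,303). Now to the spacer.

send_rows(increments=[[0.8,0.055,0.007,0,-0.005],[0.8,0.055,0.007,0,-0.005],[0.8,0.055,0.007,0,-0.005],[0.8,0.055,0.007,0,-0.005],[0.8,0.055,0.008,0,-0.005],[0.8,0.055,0.008,0,-0.005],[0.8,0.055,0.008,0,-0.005],[0.8,0.055,0.008,0,-0.005]])

```text
clock: 19.8
position: [0.4653, 0.188, 0.1652]
ee_rot: [-0.0, 0.686, 0.728, -0.0]
contact_force: [1.2, 0.0, -0.1]
width: 0.0684
```

send_rows(increments=[[0.8,0.054,0.009,0,-0.005],[0.8,0.054,0.009,0,-0.005],[0.8,0,0,0.03,0],[0.8,0,0,0,0]])

```text
clock: 20.3
position: [0.4744, 0.2946, 0.133]
ee_rot: [-0.001, 0.682, 0.732, -0.003]
contact_force: [0.1, 0.6, 0.2]
width: 0.0685
```

```bash
python3 - <<'E'
from h import *
y=.07; g=np.array([.528,.2935])-.05*np.array([np.cos(y),np.sin(y)])
plan([*g,.02],np.pi/2+y,op=0.8)
im,c=snap('wrist','w15')
import json; json.dump({k:np.array(v).tolist() for k,v in c.items() if not isinstance(v,str)},open('pics/w15.json','w'))
E
```

```text
now [0.4744 0.2946 0.133 ] ang 1.641 f [0.1 0.6 0.2] w 0.0685 t 20.3
[0.8, -0.002, 0.002, 0.057, np.float64(0.0)],[0.8, -0.003, 0.001, 0.056, np.float64(0.0)],
```

View pics/w15.png

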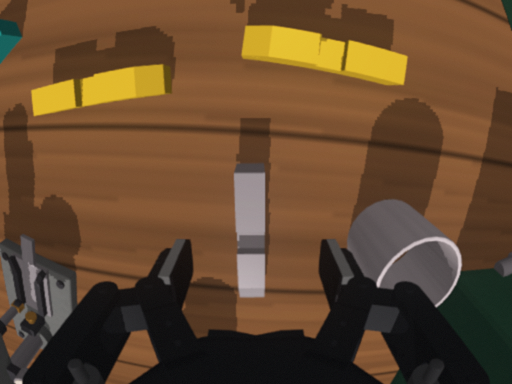

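```bash
python3 - <<'E'
from h import *
import json
c={k:np.array(v) for k,v in json.load(open('pics/w15.json')).items()}
W=lambda u,v,z:onz(c,u,v,z,True)
r=[W(235,173,.036),W(265.5,172,.036)]; n=[W(239,297.5,.023),W(264.5,296.5,.023)]
for p in r+n: print(p.round(4))
e=sum(r)/2;f=sum(n)/2;d=f-e; print('len',np.hypot(*d[:2]),'yaw',np.arctan2(d[1],d[0]),'mid',(e+f)[:2]/2)
g=e+d/np.hypot(*d[:2])*.02; print('grip',g)
print('notch edges',[ (W(250,v,.036)-e)[0].round(4) for v in (236,252)])
t=manip.calibration('top'); print('pipe top', onz(t,131,177,.09))
plan([g[0],g[1],.022],np.pi/2+np.arctan2(d[1],d[0]),op=.6)
E
```

```text
[0.4595 0.2768 0.036 ]
[0.4569 0.3022 0.036 ]
[0.6002 0.2862 0.023 ]
[0.5967 0.3134 0.023 ]
len 0.14058608293726163 yaw 0.07347687643550517 mid [0.5283053  0.29465117]
grip [0.47814796 0.29095912 0.0341506 ]
notch edges [np.float64(0.0592), np.float64(0.076)]
pipe top [0.5211713  0.43651049 0.09      ]
now [0.4755 0.2945 0.1346] ang 1.64 f [ 0.2 -0.7  1.2] w 0.0683 t 20.35
[0.6, -0.002, 0.001, 0.056, np.float64(-0.002)],[0.6, -0.002, 0.001, 0.057, np.float64(-0.002)],
```

send_rows(increments=[[0.6,-0.003,0.002,0.05,-0.002],[0.6,-0.001,0.001,0.05,-0.002],[0.6,0,0,0.016,0],[0.6,0,0,0.004,0],[0.6,0,0,0,0]])

```text
clock: 20.98
position: [0.4814, 0.2913, 0.0179]
ee_rot: [0.001, 0.681, 0.732, 0.001]
contact_force: [0.5, -0.6, 0.1]
width: 0.0514
```

send_rows(increments=[[0.6,0,-0.003,0.005,0],[0.2,0,0,0,0],[0.2,0,0,0,0],[0.2,0,0,0,0],[0.2,0,0,0,0]], squeeze=50)

```text
clock: 21.6
position: [0.4772, 0.2908, 0.0121]
ee_rot: [0.0, 0.681, 0.733, 0.0]
contact_force: [-1.4, -0.4, 7.1]
width: 0.0254
```

send_rows(increments=[[0.2,0,0,-0.01,0],[0.2,0,0,-0.04,0],[0.2,0,0,-0.05,0],[0.2,0,0,0,0]], squeeze=80)

```text
clock: 22.1
position: [0.4797, 0.292, 0.1153]
ee_rot: [0.002, 0.681, 0.733, 0.004]
contact_force: [0.3, 0.7, -3.3]
width: 0.0246
```

```bash
python3 - <<'E'
from h import *
plan(stand(-.185,0,.11),np.pi/2-.235,N=7,op=.2)
E
```

```text
now [0.4797 0.292  0.1153] ang 1.644 f [ 0.3  0.7 -3.3] w 0.0246 t 22.1
[0.2, -0.035, -0.005, 0.001, np.float64(0.044)],[0.2, -0.036, -0.004, 0.001, np.float64(0.044)],[0.2, -0.036, -0.002, 0.0, np.float64(0.044)],[0.2, -0.035, -0.0, 0.001, np.float64(0.044)],[0.2, -0.036, 0.001, 0.001, np.float64(0.044)],[0.2, -0.036, 0.002, 0.001, np.float64(0.044)],[0.2, -0.035, 0.005, 0.0, np.float64(0.044)],
```

send_rows(increments=[[0.2,-0.035,-0.005,0.001,0.044],[0.2,-0.036,-0.004,0.001,0.044],[0.2,-0.036,-0.002,0,0.044],[0.2,-0.035,0,0.001,0.044],[0.2,-0.036,0.001,0.001,0.044],[0.2,-0.036,0.002,0.001,0.044],[0.2,-0.035,0.005,0,0.044],[0.2,0,0,0,0]])

```text
clock: 23.1
position: [0.4578, 0.0395, 0.1051]
ee_rot: [-0.001, 0.786, 0.618, -0.001]
contact_force: [0.2, 0.3, -2.9]
width: 0.0245
```

```bash
python3 - <<'E'
from h import *
plan(stand(-.185,0,.05),np.pi/2-.235,op=.2)
snap('wrist','w16'); snap('scene','s16')
E
```

```text
now [0.4578 0.0395 0.1051] ang 1.333 f [ 0.2  0.3 -2.9] w 0.0245 t 23.1
[0.2, 0.004, 0.003, 0.055, np.float64(-0.003)],
```

View pics/w16.png

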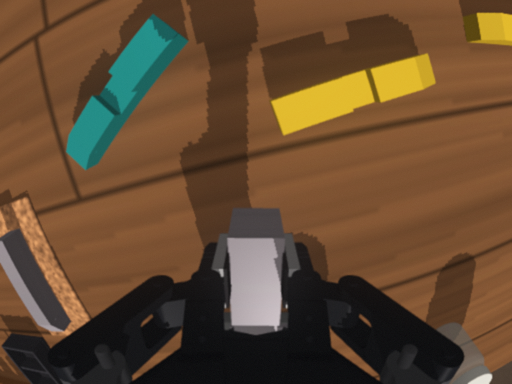

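View pics/s16.png

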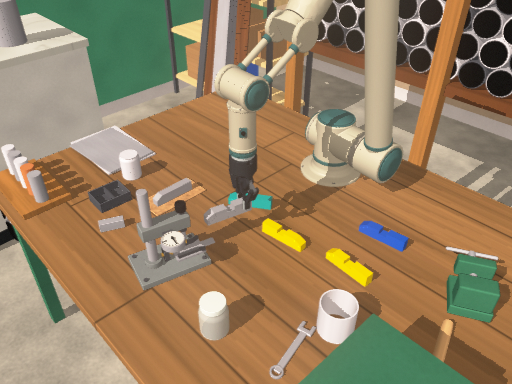

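send_rows(increments=[[0.2,0.004,0.003,0.03,-0.003],[0.2,0,0,0.025,0],[0.2,0,0,0.005,0],[0.2,0,0,0,0],[0.2,0,0,0,0]])

```text
clock: 23.82
position: [0.464, 0.0447, 0.0472]
ee_rot: [0.001, 0.784, 0.621, 0.001]
contact_force: [0.2, 0.2, -3.0]
width: 0.0241
```

```bash
python3 - <<'E'
from h import *
plan(stand(-.185,0,.038),np.pi/2-.235,op=.2)
im,c=snap('scene','s17'); cv2.imwrite('pics/s17d.png',cv2.resize(im[170:290,120:290,::-1],None,fx=4.5,fy=4.5,interpolation=cv2.INTER_CUBIC))
E
```

```text
now [0.464  0.0447 0.0472] ang 1.34 f [ 0.2  0.2 -3. ] w 0.0241 t 23.82
[0.2, -0.003, -0.002, 0.009, np.float64(0.004)],
```

View pics/s17d.png

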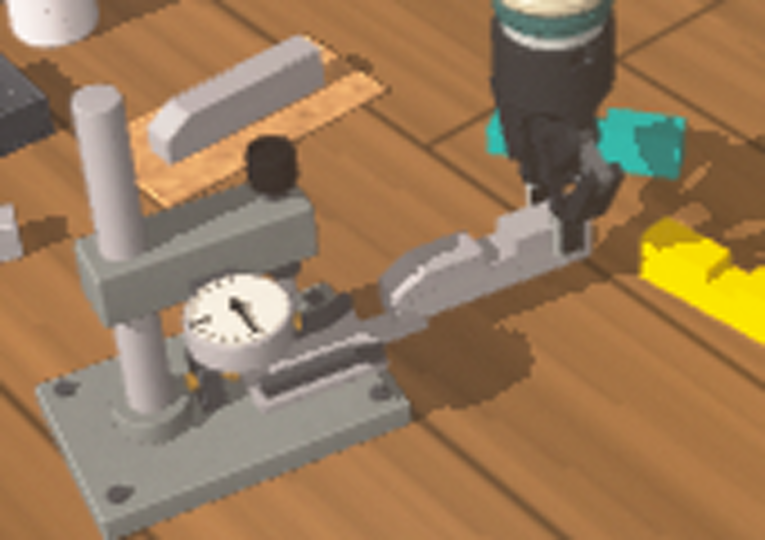

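send_rows(increments=[[0.2,-0.003,0,0.004,0.003],[0.2,0,0,0.003,0],[0.2,0,0,0,0]])

```text
clock: 24.25
position: [0.4622, 0.0414, 0.0392]
ee_rot: [-0.0, 0.785, 0.619, -0.0]
contact_force: [-0.4, -0.2, -2.8]
width: 0.0247
```

send_rows(increments=[[0.2,0,0,0.001,0],[0.2,0,0,0,0]])

```text
clock: 24.5
position: [0.4626, 0.0415, 0.0384]
ee_rot: [0.0, 0.785, 0.619, 0.0]
contact_force: [-0.1, -0.5, -2.1]
width: 0.0245
```

```bash
python3 - <<'E'
from h import *
plan(stand(-.15,0,.038),np.pi/2-.235,op=.2,N=3)
E
```

```text
now [0.4626 0.0415 0.0384] ang 1.336 f [-0.1 -0.5 -2.1] w 0.0245 t 24.5
[0.2, 0.0, 0.011, 0.0, np.float64(0.0)],[0.2, 0.0, 0.012, 0.0, np.float64(0.0)],[0.2, 0.001, 0.011, 0.0, np.float64(0.0)],
```

send_rows(increments=[[0.2,0,0.008,0,0],[0.2,0,0.01,0,0],[0.2,0,0.01,0,0],[0.2,0,0,0,0]])

```text
clock: 25.0
position: [0.4913, 0.0347, 0.0384]
ee_rot: [0.001, 0.785, 0.619, 0.0]
contact_force: [-0.0, -0.1, -2.8]
width: 0.0246
```

send_rows(increments=[[0.2,0,0.01,0,0],[0.2,0,0.01,0,0],[0.2,0,0,0,0]])

```text
clock: 25.38
position: [0.5108, 0.0301, 0.0384]
ee_rot: [0.001, 0.785, 0.619, 0.001]
contact_force: [-0.3, -0.3, -2.4]
width: 0.0245
```

```bash
python3 - <<'E'
from h import *
print(manip.get_state()['moment'])
plan(stand(-.1,0,.038),np.pi/2-.235,op=.2,N=3)
im,c=snap('wrist','w18')
im,c=snap('scene','s18'); cv2.imwrite('pics/s18d.png',cv2.resize(im[180:290,120:280,::-1],None,fx=5,fy=5,interpolation=cv2.INTER_CUBIC))
E
```

```text
[-0.01409087  0.17585292 -0.0356957 ]
now [0.5108 0.0301 0.0384] ang 1.336 f [-0.3 -0.3 -2.4] w 0.0245 t 25.38
[0.2, 0.0, 0.011, 0.0, np.float64(-0.0)],[0.2, 0.0, 0.012, 0.0, np.float64(-0.0)],[0.2, 0.001, 0.011, 0.0, np.float64(-0.0)],
```

View pics/s18d.png

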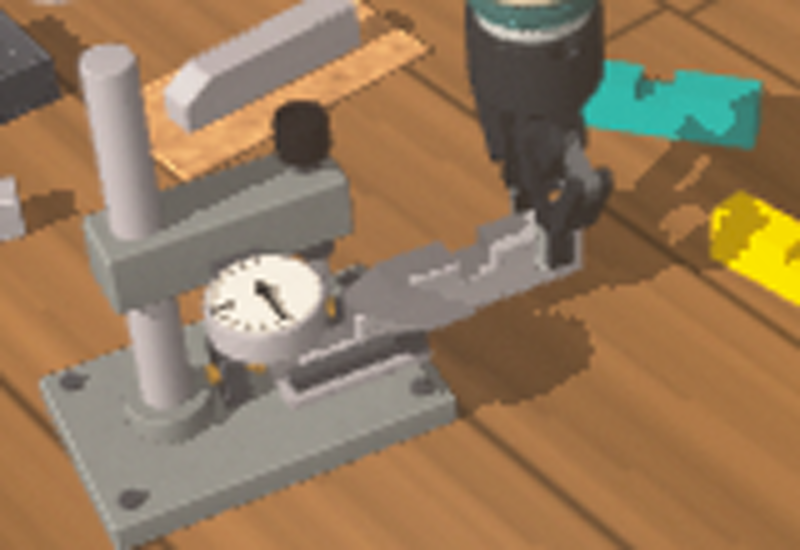

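View pics/w18.png

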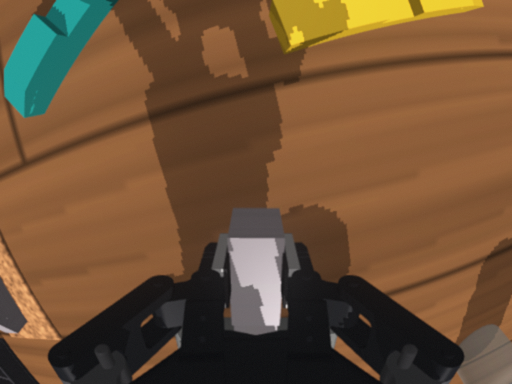

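send_rows(increments=[[0.2,0,0.006,0,0],[0.2,0,0.006,0,0],[0.2,0,0.006,0,0],[0.2,0,0,0,0]])

```text
clock: 25.98
position: [0.5276, 0.026, 0.0383]
ee_rot: [0.0, 0.785, 0.619, 0.0]
contact_force: [-0.5, 0.1, -1.6]
width: 0.0245
```

send_rows(increments=[[0.2,0,0.005,0,0],[0.2,0,0.005,0,0],[0.2,0,0.005,0,0],[0.2,0,0,0,0]])

```text
clock: 26.48
position: [0.5386, 0.0232, 0.0382]
ee_rot: [-0.002, 0.785, 0.619, -0.002]
contact_force: [-5.3, 1.3, 2.9]
width: 0.0244
```

send_rows(increments=[[0.2,0,0.004,0,0],[0.2,0,0.004,0,0],[0.2,0,0.004,0,0],[0.2,0,0,0,0]])

```text
clock: 26.98
position: [0.5515, 0.0201, 0.0382]
ee_rot: [-0.001, 0.785, 0.619, -0.001]
contact_force: [-4.5, 0.7, 1.5]
width: 0.0248
```

```bash
cat > st.py <<'E'
from h import *
s=manip.get_state(); d=s['position'][:2]-SP; e=np.array([np.cos(SY),np.sin(SY)])
print('stand x',round(d@e*1000,1),'y',round((d@np.array([-e[1],e[0]]))*1000,1),'nose~',round(d@e*1000+121,1),'Fx',round(s['contact_force'][:2]@e,2),s['contact_force'].round(1),s['position'].round(4))
E
python3 st.py
```

```text
stand x -92.4 y -0.7 nose~ 28.6 Fx -4.51 [-4.5  0.7  1.5] [0.5515 0.0201 0.0382]
```

send_rows(increments=[[0.2,0,0.003,0,0],[0.2,0,0,0,0]])

```text
clock: 27.22
position: [0.555, 0.0193, 0.0383]
ee_rot: [-0.001, 0.785, 0.619, -0.001]
contact_force: [-3.8, 1.5, 0.6]
width: 0.0246
```

send_rows(increments=[[0.2,0,0.002,0,0],[0.2,0,0,0,0]])

```text
clock: 27.48
position: [0.5572, 0.0188, 0.0382]
ee_rot: [-0.0, 0.785, 0.619, -0.0]
contact_force: [-4.5, 0.3, 1.1]
width: 0.0247
```

```bash
python3 st.py; python3 dial.py s19 .0195
```

```text
stand x -86.5 y -0.7 nose~ 34.5 Fx -4.42 [-4.5  0.3  1.1] [0.5572 0.0188 0.0382]
[0.5572 0.0188 0.0383] [-4.2  0.8  1. ]
178 275
```

View pics/s19.png

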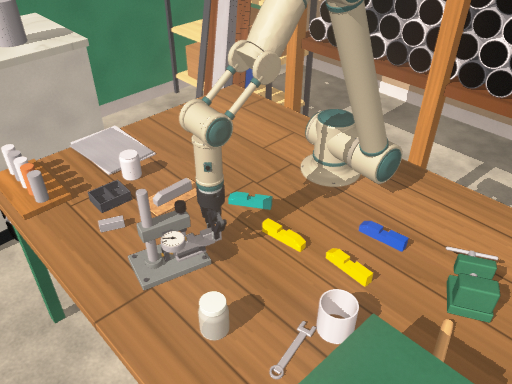

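send_rows(increments=[[0.2,0,0.0015,0,0],[0.2,0,0,0,0]])

```text
clock: 27.78
position: [0.5592, 0.0183, 0.0382]
ee_rot: [-0.0, 0.785, 0.619, -0.0]
contact_force: [-5.1, 0.6, -0.1]
width: 0.0244
```

send_rows(increments=[[0.2,0,0.0015,0,0],[0.2,0,0,0,0]])

```text
clock: 28.02
position: [0.561, 0.0179, 0.0383]
ee_rot: [0.0, 0.785, 0.619, 0.0]
contact_force: [-2.8, -0.6, -1.6]
width: 0.0248
```

send_rows(increments=[[0.2,0,0.0015,0,0],[0.2,0,0,0,0]])

```text
clock: 28.28
position: [0.5625, 0.0176, 0.0383]
ee_rot: [0.0, 0.785, 0.619, 0.0]
contact_force: [-3.8, -0.6, -2.1]
width: 0.0243
```

send_rows(increments=[[0.2,0,0.0015,0,0],[0.2,0,0,0,0]])

```text
clock: 28.52
position: [0.5639, 0.0172, 0.0383]
ee_rot: [0.0, 0.785, 0.619, 0.0]
contact_force: [-2.4, -0.8, -2.3]
width: 0.0246
```

send_rows(increments=[[0.2,0,0.0015,0,0],[0.2,0,0,0,0]])

```text
clock: 28.78
position: [0.5647, 0.017, 0.0383]
ee_rot: [-0.0, 0.785, 0.619, -0.0]
contact_force: [-3.9, 0.5, -1.3]
width: 0.0248
```

```bash
python3 st.py; python3 - <<'E'
from h import *
im,c=snap('scene','s20'); cv2.imwrite('pics/s20d.png',cv2.resize(im[190:280,130:260,::-1],None,fx=6,fy=6,interpolation=cv2.INTER_CUBIC))
E
```

```text
stand x -78.8 y -0.6 nose~ 42.2 Fx -3.92 [-3.9  0.5 -1.3] [0.5647 0.017  0.0383]
```

View pics/s20d.png

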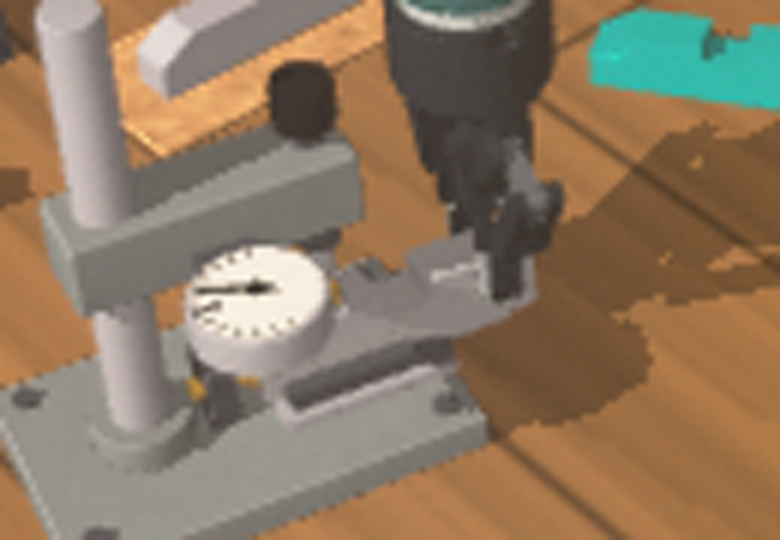

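send_rows(increments=[[0.2,0,0.001,0,0],[0.2,0,0,0,0]])

```text
clock: 29.08
position: [0.5647, 0.0171, 0.0383]
ee_rot: [-0.001, 0.785, 0.619, -0.001]
contact_force: [-5.9, 0.9, -0.3]
width: 0.0246
```

send_rows(increments=[[0.2,0,0.001,0,0],[0.2,0,0,0,0]])

```text
clock: 29.32
position: [0.5646, 0.017, 0.0383]
ee_rot: [-0.002, 0.785, 0.619, -0.002]
contact_force: [-9.4, 0.9, 1.4]
width: 0.0244
```

The position has stopped at 0.5647 while the force climbs to 9 N, so the bar is on the stop screw. I press once more lightly, relax, and let go.

send_rows(increments=[[0.2,0,0.001,0,0],[0.2,0,0,0,0],[0.2,0,-0.001,0.0003,0],[0.2,0,-0.001,0,0],[0.2,0,0,0,0]])

```text
clock: 29.95
position: [0.5647, 0.017, 0.0383]
ee_rot: [-0.001, 0.785, 0.619, -0.001]
contact_force: [-6.7, 0.7, 1.8]
width: 0.0245
```

```bash
python3 st.py
```

```text
stand x -78.9 y -0.6 nose~ 42.1 Fx -6.72 [-6.7  0.7  1.8] [0.5647 0.017  0.0383]
```

send_rows(increments=[[0.2,0,-0.001,0,0],[0.4,0,0,0,0],[0.55,0,0,0,0],[0.55,0,0,0,0],[0.6,0,-0.005,-0.02,0],[0.6,0,-0.01,-0.05,0],[0.9,0,-0.01,-0.06,0],[0.9,0,0,-0.03,0]])

```text
clock: 30.95
position: [0.542, 0.0229, 0.2019]
ee_rot: [0.002, 0.785, 0.62, 0.002]
contact_force: [-0.2, 0.2, 0.1]
width: 0.0768
```

send_rows(increments=[[0.9,0,0.01,-0.03,0],[0.9,0,0.02,0,0],[0.9,0,0,0,0]])

```text
clock: 31.32
position: [0.5712, 0.0155, 0.2284]
ee_rot: [0.001, 0.785, 0.619, 0.001]
contact_force: [-0.1, -0.4, -0.9]
width: 0.0767
```

```bash
python3 wd.py w21; python3 st.py; python3 - <<'E'
from h import *
im,c=snap('scene','s21'); cv2.imwrite('pics/s21d.png',cv2.resize(im[170:290,110:270,::-1],None,fx=5,fy=5,interpolation=cv2.INTER_CUBIC))
E
```

```text
[0.57120759 0.01554386 0.22841413]
318 308
stand x -73.5 y -0.6 nose~ 47.5 Fx -0.02 [-0.2 -0.8  0. ] [0.5698 0.0158 0.2278]
```

View pics/w21.png

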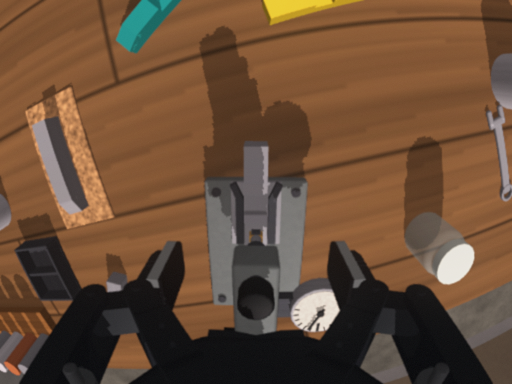

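View pics/s21d.png

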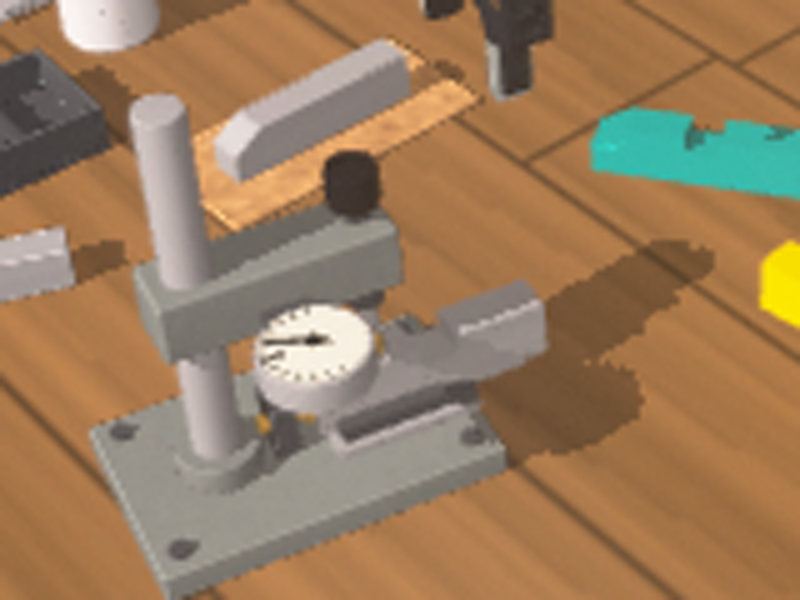

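```bash
python3 - <<'E'
from h import *
import json
c={k:np.array(v) for k,v in json.load(open('pics/w21.json')).items()}
e=np.array([np.cos(SY),np.sin(SY)])
for u in(244.5,269): 
    p=onz(c,u,143.5,.062,True)[:2]-SP; print('rear',p@e,p@np.array([-e[1],e[0]]))
im=cv2.imread('pics/w21.png'); cv2.imwrite('pics/w21z.png',cv2.resize(im[130:340,190:350],None,fx=4.5,fy=2.8,interpolation=cv2.INTER_CUBIC))
u,v=313,313
W=lambda a,b:onz(c,a,b,.1383,True)
E
```

```text
rear -0.10061609546639715 -0.011467568704590503
rear -0.1006376343079466 0.014298036462087556
```

View pics/w21z.png

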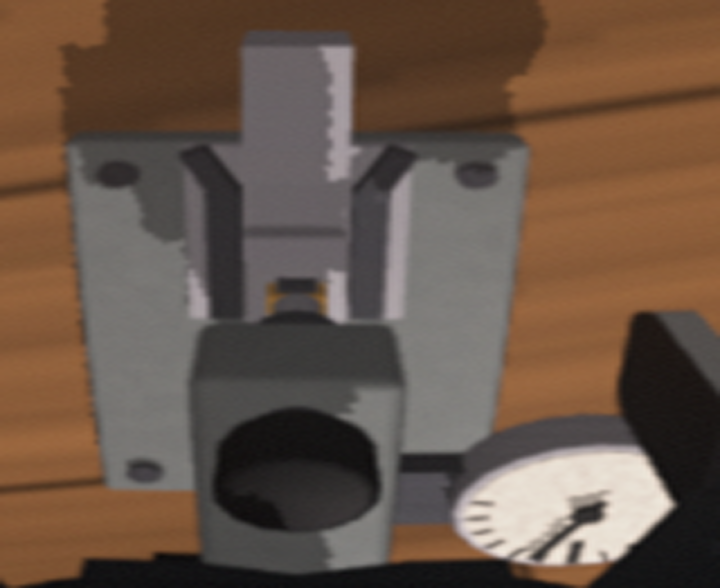

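View pics/w21d.png

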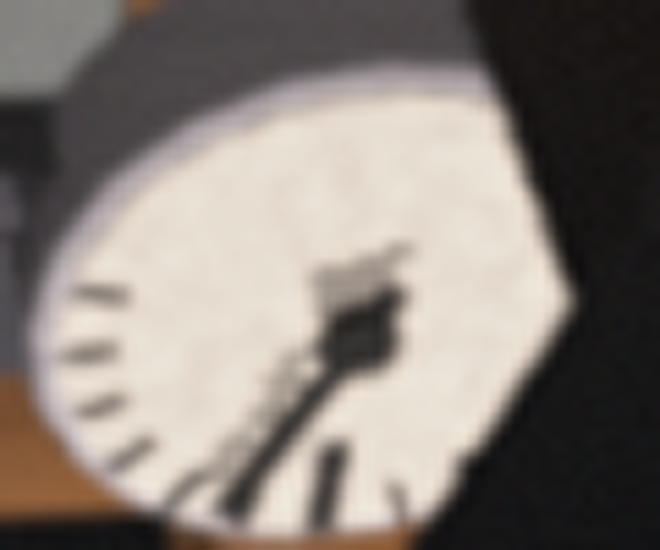

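The needle reads about 2.0, as expected for a bar 2 mm higher, and the spacer looks seated. As a last touch check I press its rear end gently with the shut fingers.

```bash
python3 - <<'E'
from h import *
plan(stand(-.135,0,.10),np.pi/2-.235,op=0.0,N=4)
E
```

```text
now [0.5691 0.016  0.2274] ang 1.336 f [-0.9 -1.2  0.1] w 0.0766 t 31.43
[0.0, 0.0, -0.015, 0.032, np.float64(0.0)],[0.0, 0.0, -0.015, 0.032, np.float64(0.0)],[0.0, 0.0, -0.016, 0.032, np.float64(0.0)],[0.0, 0.001, -0.015, 0.031, np.float64(0.0)],
```

send_rows(increments=[[0,0,-0.02,0,0],[0,0,-0.02,0.02,0],[0,0,-0.02,0.045,0],[0,0,0,0.045,0],[0,0,0,0,0],[0,0,0,0,0]], squeeze=30)

```text
clock: 32.17
position: [0.5125, 0.0298, 0.1193]
ee_rot: [0.001, 0.785, 0.619, 0.001]
contact_force: [-0.4, 0.7, 0.2]
width: 0.0
```

```bash
python3 st.py
```

```text
stand x -132.6 y -0.4 nose~ -11.6 Fx -0.53 [-0.4  0.7  0.2] [0.5125 0.0298 0.1193]
```

send_rows(increments=[[0,0,0,0.04,0],[0,0,0,0.034,0],[0,0,0.005,0,0],[0,0,0.005,0,0],[0,0,0.003,0,0],[0,0,0,0,0]])

```text
clock: 32.92
position: [0.5255, 0.0266, 0.0453]
ee_rot: [0.001, 0.785, 0.619, 0.001]
contact_force: [-0.1, -0.2, 0.0]
width: -0.0
```

```bash
python3 st.py
```

```text
stand x -119.2 y -0.5 nose~ 1.8 Fx 0.01 [-0.1 -0.2  0. ] [0.5255 0.0266 0.0453]
```

send_rows(increments=[[0,0,0.003,0,0],[0,0,0.003,0,0],[0,0,0,0,0]])

```text
clock: 33.3
position: [0.5304, 0.0253, 0.0441]
ee_rot: [0.0, 0.785, 0.619, 0.0]
contact_force: [0.4, -0.3, 0.6]
width: 0.0004
```

send_rows(increments=[[0,0,0.002,0,0],[0,0,0,0,0]])

```text
clock: 33.55
position: [0.5321, 0.0249, 0.0441]
ee_rot: [0.0, 0.785, 0.619, 0.0]
contact_force: [1.0, -0.6, 0.2]
width: 0.0001
```

send_rows(increments=[[0,0,0.002,0,0],[0,0,0,0,0]])

```text
clock: 33.8
position: [0.5342, 0.0244, 0.0441]
ee_rot: [0.0, 0.785, 0.619, 0.0]
contact_force: [0.1, -0.0, 0.4]
width: 0.0002
```

send_rows(increments=[[0,0,0.0015,0,0],[0,0,0,0,0]])

```text
clock: 34.05
position: [0.5355, 0.0241, 0.0441]
ee_rot: [0.0, 0.785, 0.619, -0.0]
contact_force: [-0.7, -0.2, 0.8]
width: -0.0001
```

send_rows(increments=[[0,0,0.0015,0,0],[0,0,0,0,0]])

```text
clock: 34.3
position: [0.5357, 0.024, 0.0439]
ee_rot: [-0.001, 0.785, 0.619, -0.001]
contact_force: [-3.6, 0.8, 2.1]
width: 0.0002
```

send_rows(increments=[[0,0,0.0015,0,0],[0,0,0,0,0]])

```text
clock: 34.55
position: [0.5357, 0.0239, 0.0438]
ee_rot: [-0.002, 0.785, 0.619, -0.002]
contact_force: [-6.1, 3.1, 4.1]
width: 0.0001
```

send_rows(increments=[[0,0,0.0015,0,0],[0,0,0,0,0]])

```text
clock: 34.8
position: [0.5356, 0.0239, 0.0437]
ee_rot: [-0.003, 0.785, 0.619, -0.003]
contact_force: [-8.5, 3.7, 6.7]
width: -0.0004
```

The bar does not move under 9 N, so it is home. I back away and take a last look.

send_rows(increments=[[0,0,-0.01,0,0],[0,0,-0.03,0,0],[0,0,-0.02,-0.04,0],[0,0,0,-0.06,0],[0,0,0,-0.06,0],[0.5,0,0.03,-0.04,0],[0.5,0,0,0,0]])

```text
clock: 35.67
position: [0.5153, 0.0293, 0.2481]
ee_rot: [0.004, 0.785, 0.619, 0.004]
contact_force: [-0.1, -0.1, -0.2]
width: 0.0361
```

```bash
python3 st.py; python3 wd.py w22; python3 - <<'E'
from h import *
snap('scene','s22'); im,c=snap('wrist','w22b')
s=manip.get_image('scene'); cv2.imwrite('pics/s22d.png',cv2.resize(s[170:290,110:270,::-1],None,fx=5,fy=5,interpolation=cv2.INTER_CUBIC))
E
```

```text
stand x -129.7 y -0.2 nose~ -8.7 Fx -0.09 [-0.1 -0.1 -0.2] [0.5153 0.0293 0.2481]
[0.51531654 0.0292978  0.24805226]
309 331
```

View pics/w22.png

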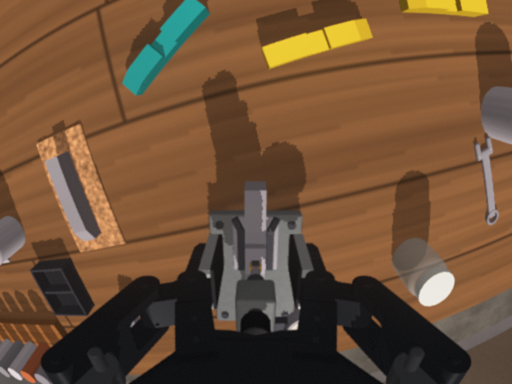

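View pics/s22d.png

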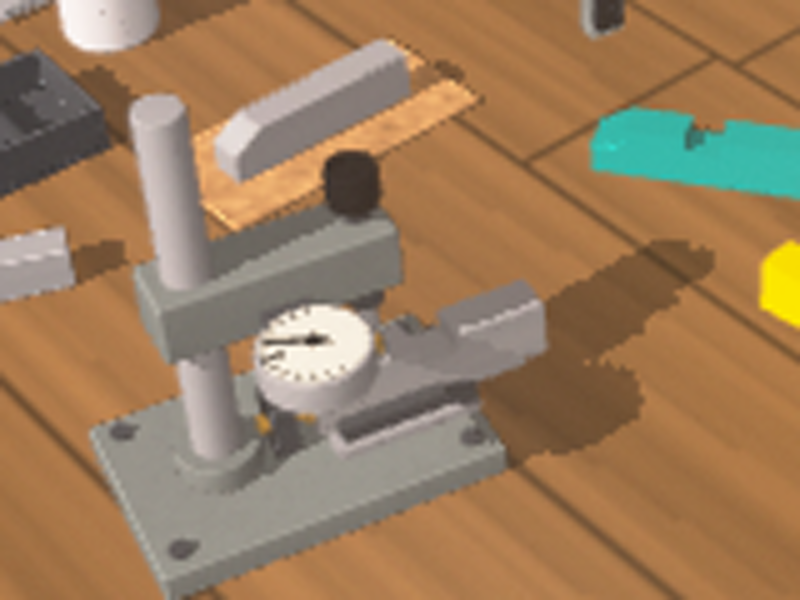

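View pics/w22d.png

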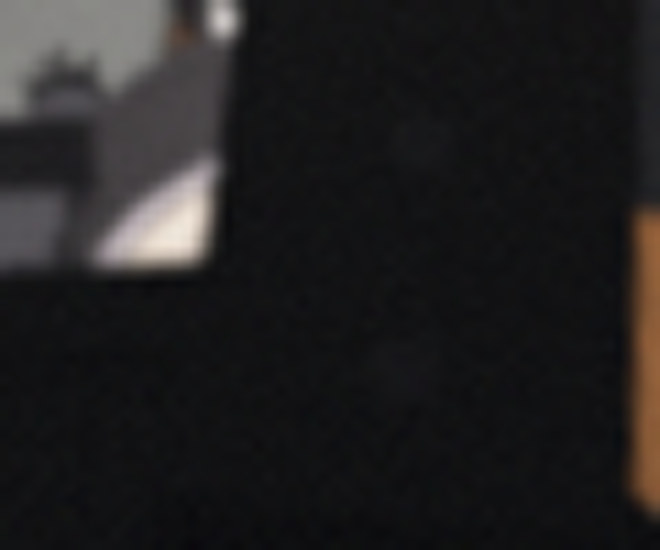

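The spacer is seated in the channel, the master lies on the pad, the needle is unchanged from the last scene view, and the arm is clear. I hand the job in.

```bash
python3 -c "
from h import *
print(manip.sign_off())"
```

```text
the job is handed in; nothing more can be done
None
```

The job is done and handed in at about 36 s of the 72 s allowed.

- **Zeroing the head:** I lowered it by its knob in three passes. The first stopped at 1.33 rad and the second at about 1.55. After the third, the needle lay on the long zero mark in the wrist-camera crop, and I let go.
- **Master bar:** I drew it straight out along the channel and laid it flat on the cork pad, wholly inside the pad's edges.
- **Spacer bar:** I slid the grey notched bar in, nose first, with 3–6 N of resistance on the way. It stopped moving at the stop screw at about 9 N. After release I pressed its rear end gently with the shut fingers, and it did not move under about 9 N.
- **Last checks:** With the spacer in, the needle reads about 2.0, as expected for a bar 2 mm higher than the one zeroed on. The final scene view showed the same needle position. The gripper is empty and clear, and I saw no bystander or look-alike moved.
- **Disagreements:**
  - Touch put the spacer's nose at about x = 42 mm and the camera at about 39 mm, which is about the combined error of the two; both lie within the screw's range.
  - The scene camera misread the needle by up to about 0.14 rad, so I used the wrist camera for zeroing. It could not see the dial in the last view.

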